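# Load a lapping plate on the bed

## Task

Pull the orange lapping plate straight up out of its slot in the white rack, lean it on the blue sloped rest with its lower end against the lip and its orange face up, and let go of it. Then take it again and lay it flat, orange face up, on the steel lapping bed, fully down between the guides. Never let the plate drop, and leave the other plates, the bottle and the black specimen where they are.

Things in the scene. Friction and masses are not known exactly. Their poses are not given: they have to be found in the camera images.
- plate_orange: The lapping plate, orange abrasive face with dark dots and a bare aluminium back: 110 long x 60 wide x 8 mm thick (6 mm orange, 2 mm aluminium), about 0.2 kg. Origin: middle of one short end edge, at mid thickness; z along the 110 mm length, y along the width, x out of the orange face. At the start it stands upright in one of the three rack slots, z up, orange face towards the rack's +x.
- plate_orange_center (a point): Centre of the orange plate's block (55 mm from either end); its axes are those of the plate.
- plate_blue: A lapping plate, blue abrasive face with dark dots and a bare aluminium back: 110 long x 60 wide x 8 mm thick (6 mm blue, 2 mm aluminium), about 0.2 kg. Origin: middle of one short end edge, at mid thickness; z along the 110 mm length, y along the width, x out of the blue face. It stays in its rack slot.
- plate_blue_center (a point): Centre of the blue plate's block.
- plate_green: A lapping plate, green abrasive face with dark dots and a bare aluminium back: 110 long x 60 wide x 8 mm thick (6 mm green, 2 mm aluminium), about 0.2 kg. Origin: middle of one short end edge, at mid thickness; z along the 110 mm length, y along the width, x out of the green face. It stays in its rack slot.
- plate_green_center (a point): Centre of the green plate's block.
- rack: White plastic rack, fixed: 176 (x) x 92 (y) mm, floor 10 mm thick, side walls up to 66 mm. Origin: centre of underside, z up. Three upright slots at x = -60, 0, +60 mm, each 11 mm along x and 64 mm along y, made by grey ribs up to z = 64 mm that reach 9 mm in from the side walls. A plate stands on the floor, top edge at z = 120 mm, its upper 54 mm free.
- rest: Sloped rest, fixed: grey foot 130 x 90 x 10 mm with a post and a blue board 44 wide, 70 long, 6 mm thick at 45 degrees, low end towards +x, with a lip 12 mm high there. Origin: centre of underside, z up. The plate's lower end meets board and lip at x = +36, z = 70 mm; upslope is (-1,0,1). The plate overhangs the board 40 mm at its top, 8 mm each side.
- rest_seat (a point): Where the centre of the plate is when it leans on the rest against the lip, in the middle of the board (112 mm above the table); its axes are those of the rest.
- bed: Lapping bed, fixed: white housing 200 x 200 x 30 mm and a steel block 112 (x) x 46 (y), flat top at z = 78 mm. Origin: centre of underside. The plate lies along x, either end first, its sides 7 mm over the block's. Dark guides rise 6 mm over the top: at the ends, inner faces x = +-57.5 mm; near the corners, inner faces y = +-32.5 mm, 6 thick, |x| 42 to 54 mm.
- bed_center (a point): Centre of the bed's flat top, 78 mm above the table; the laid plate's centre is 4 mm above it. Its axes are those of the bed.
- bottle: White bottle with a blue cap, 56 mm across, 150 mm high, standing loose. Origin: centre of its underside.
- specimen: Black round specimen mount with a steel square on top, 32 mm across, 22 mm high, loose. Origin: centre of its underside.
There are look-alikes about, which are no part of the job. Leave any yellow look-alike of the rack alone.

How it is judged:
By the outcome, as a careful person would: the job done as asked, in the order asked, and still so for the second after the job is handed in, with the robot touching nothing.
It also fails if it takes over 64 s, if anything falls off the work surface, if the arm or the gripper's body presses on something with over 40 N, if the wrist force passes 120 N, or if a joint passes its speed limit or range.

## Robot

A 7-joint arm with a two-finger parallel gripper is mounted at the origin on the work surface. World frame = base frame: x ahead of the robot, y to its left, z up, the work surface at z = 0. Lengths are in m, angles in rad, forces in N, time in s.
With the tool pointing down it reaches from about 0.4 to 0.85 m from the base axis. Payload 10.4 kg.
Tool frame: the origin (TCP) lies at the very end of the fingers, on their centre line; the grasp point (between the pads) lies manip.hold_point_z behind it (manip.hold_point_z is the distance from the TCP to the grasp point, in m); z points along the fingers, y is the direction in which the jaws open and shut (so a half turn about z gives the same grasp; the last joint's range is limited). The gripper opens to 85 mm and grips with 20 to 120 N. Pads are 22 mm wide; open, the fingers measure 114 mm over their backs; the gripper's body (76 mm by 85 mm) begins 54 mm behind the grasp point. The pads swing forward as they close: fully open they stand 13 mm farther back than shut.
Start: joints at [1.083, 0.332, -0.065, 1.46, 0.022, 1.35, -0.088], TCP at [0.28, -0.559, 0.196] pointing down, gripper open.
Joint ranges: [-2.6, 2.6], [-0.5, 2.12], [-1.47, 1.34], [0.16, 2.42], [-1.27, 4.41], [0.06, 2.06], [-2.6, 2.6]. Speed limits (rad/s): [2.22, 2.22, 2.79, 2.79, 3.14, 3.14, 3.14].

## Interface

Orientations are given as a unit quaternion [x, y, z, w].
In Python, from workcell import manip gives the robot as it stands.
- The arm moves only by the tool jog_arm, never from a script. Its arguments are lists of equal length, an entry for each row: "translation": the shift along the world's x, y, z in mm, a list of three; "turn": the turn about the world's z in degrees. In form: {"translation": [[x, y, z], ...], "turn": [turn, ...]}. A call has 1 to 12 rows; each row is the pose to reach, as a shift and turn from the pose measured when the call began; what a row does not reach only later rows make up. A row lasts 1/12 s, in which the tool goes at most 41.7 mm and 7.16 degrees, less where a joint would pass 70% of its speed; a pose out of reach is approached as far as the arm can. A call with a gripper value outside its range is refused whole. "grip" is the finger opening in mm, from 0 to 85.4, set as the call begins (left out, the last holds). The fingers move at their own pace and stop on an object; "grip_force" is the grip in N (left out, the last holds). Time passes only in rows, so rows that repeat a pose let the fingers close. It gives the time, the measured TCP pose, the force and the opening at its end, in the units of the state.
- manip.get_obs(): the state, without advancing time (a new reading comes with each control period).
- manip.camera(name): name is "scene" or "top" or "wrist"; returns a dict with "frame" (384x512x3 uint8, red, green, blue), "mtx" (3x3 intrinsics, pixels), "pose" (4x4, takes a point from camera to world coordinates). Camera axes: x right, y down, z forward; pixel columns grow to the right and rows downward; lengths in m; the calibration is good to about 2 mm. A picture is of the moment at which its call begins. There is no depth.
- manip.hand_in(): hands the job in, once; it reports no verdict.
Trained networks look in a picture, given as the dict that the camera call returned (one of the last four; its "shot" number tells which), for a name from the list of things; names that differ only in an ending like _2 or _b are one class to them, and where a whole thing is asked for, a point or a joint stands for the part that bears it (a point fixed in the world has none). Each returns a list of dicts, best first, with "confidence" (0 to 1); they miss things now and then, are a little off and sometimes report something else, mostly with a low value. They report only what shows in the picture. A call takes as long as a camera call. They do not tell look-alikes from the thing itself.
- manip.outline_of(picture, label): "mask" (384x512 bool, what is visible of it) and "extent" ([left, top, right, bottom] in pixels, round what is visible of it).
- manip.pinpoint(picture, label): "at" ([column, row] in pixels: a listed point, or the origin of a listed thing).
The state is a dict: "clock": time; "joint_pos": joint angles; "joint_velocities": joint speeds; "tau": joint torques, N m; "position": TCP position; "ee_rot": TCP orientation; "ft_force": force on the tool from outside, world axes, zero at the start; "torque": the same for the moment, N m; "grip_width": opening from 0.0 (shut) to 1.0 (fully open).
Only numpy, scipy, OpenCV 4.12 (cv2) and the standard library are available. Lean on these libraries where they do the work, as an engineer would, in place of code of your own. Each camera call takes 0.05 s, during which the arm holds its last target. There are 200 camera calls.

## Working session

There is one attempt and no reset: what is moved stays moved. The work goes in short steps, Python scripts to look and compute and a tool call to move; the robot and the scene stay as the last step left them, time stands still between calls to the robot, and variables do not carry over. Pictures are saved under pics/ and viewed, about 8 in all and at most 12, crops included, and the job is handed in when it is done.

Besides the shell and the picture viewer there is one more tool, called as name(argument=value, ...) on one line, values as JSON. jog_arm: Moves the arm, as the interface text tells. Its arguments: {"type":"object","properties":{"translation":{"type":"array"},"turn":{"type":"array"},"grip":{"type":"number"},"grip_force":{"type":"number"}},"required":["translation","turn"]}

```bash
mkdir -p pics; cat > h.py <<'E'
import numpy as np, cv2
from workcell import manip
def ray(p,uv):
    d=np.linalg.inv(p["mtx"])@np.array([uv[0],uv[1],1.]);T=np.array(p["pose"]);return T[:3,3],T[:3,:3]@d
def atz(p,uv,z):
    o,d=ray(p,uv);return o+d*(z-o[2])/d[2]
def proj(p,X):
    T=np.linalg.inv(np.array(p["pose"]));c=T[:3,:3]@np.array(X)+T[:3,3];q=p["mtx"]@c;return q[:2]/q[2]
def tri(obs):
    A=np.zeros((3,3));b=np.zeros(3)
    for p,uv in obs:
        o,d=ray(p,uv);d=d/np.linalg.norm(d);M=np.eye(3)-np.outer(d,d);A+=M;b+=M@o
    return np.linalg.solve(A,b)
def save(p,n): cv2.imwrite("pics/"+n,p["frame"][:,:,::-1])
E
python3 - <<'E'
from h import *
np.set_printoptions(precision=4,suppress=True)
o=manip.get_obs();print(o["clock"],o["position"],o["ee_rot"],o["grip_width"],manip.hold_point_z)
s=manip.camera("scene");t=manip.camera("top")
cv2.imwrite("pics/a.png",np.hstack([s["frame"],t["frame"]])[:,:,::-1].repeat(1,0)) if 0 else None
save(s,"s.png");save(t,"t.png")
print(s["pose"],t["pose"])
for n in ["plate_orange","plate_orange_center","plate_blue_center","plate_green_center","rack","rest","rest_seat","bed","bed_center","bottle","specimen"]:
    for k,p in (("s",s),("t",t)):
        print(n,k,[(np.round(d["at"],1).tolist(),round(d["confidence"],2)) for d in manip.pinpoint(p,n)[:3]])
E
```

```text
0.0 [ 0.2799 -0.5583  0.1949] [ 0.9731  0.2303 -0.0002 -0.0007] 1.0012181511666016 0.0187
[[ 0.8411  0.3584 -0.405   0.9786]
 [ 0.5407 -0.5733  0.6156 -0.5168]
 [-0.0115 -0.7368 -0.676   0.6515]
 [ 0.      0.      0.      1.    ]] [[ 0.0094 -0.9859  0.1673  0.4365]
 [-0.9999 -0.0079  0.0095  0.0022]
 [-0.008  -0.1674 -0.9859  1.1434]
 [ 0.      0.      0.      1.    ]]
plate_orange s [([279.3, 128.4], 0.49)]
plate_orange t [([139.4, 239.9], 0.59)]
plate_orange_center s [([281.4, 113.1], 0.7)]
plate_orange_center t [([129.4, 236.8], 0.58)]
plate_blue_center s [([294.6, 133.3], 0.65), ([293.5, 148.2], 0.26)]
plate_blue_center t [([158.6, 203.8], 0.47)]
plate_green_center s [([288.0, 120.4], 0.79), ([280.5, 114.5], 0.25)]
plate_green_center t [([146.7, 222.7], 0.46)]
rack s [([285.7, 140.8], 0.94), ([362.0, 169.5], 0.59), ([273.7, 250.0], 0.46)]
rack t [([148.6, 223.3], 0.74), ([156.8, 142.2], 0.66)]
rest s [([238.4, 219.9], 0.92)]
rest t [([274.0, 200.8], 0.98)]
rest_seat s [([235.6, 185.3], 0.77)]
rest_seat t [([272.3, 197.2], 0.8)]
bed s [([122.8, 294.1], 0.91)]
bed t [([378.7, 227.0], 0.8)]
bed_center s [([111.9, 271.2], 0.91), ([277.0, 113.2], 0.46)]
bed_center t [([385.6, 229.9], 0.93), ([271.2, 199.0], 0.73)]
bottle s [([318.0, 223.4], 0.83)]
bottle t [([273.8, 200.6], 0.72), ([245.5, 144.3], 0.57)]
specimen s [([274.3, 252.3], 0.73)]
specimen t [([286.1, 155.5], 0.4)]
```

View pics/s.png

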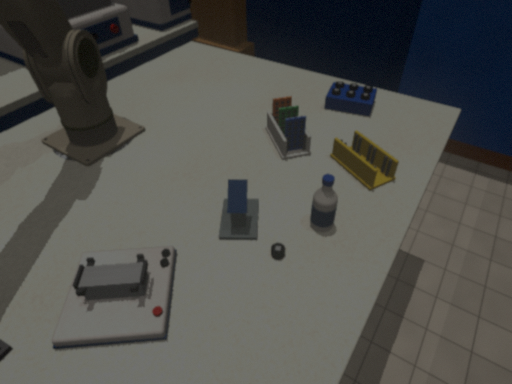

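View pics/t.png

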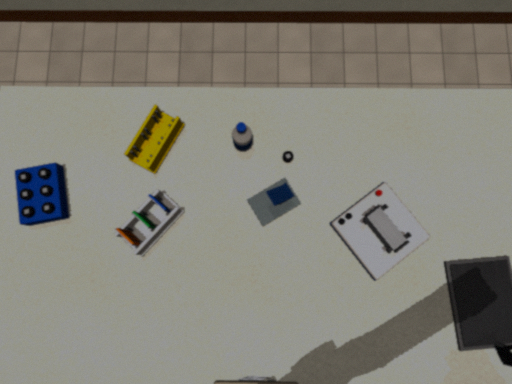

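White rack: s(286,135)/t(150,222), orange plate at s(282,104)/t(128,237) farthest from the camera, green and blue in front. The look-alikes are the yellow rack at s(363,160)/t(155,138) and the blue block with black knobs at s(351,97)/t(41,194). My target is the orange plate in the white rack. Next I work out positions and enlarge crops.

```bash
python3 - <<'E'
from h import *
np.set_printoptions(precision=4,suppress=True)
s=manip.camera("scene");t=manip.camera("top")
P={}
for n in ["plate_orange_center","plate_orange","plate_green_center","plate_blue_center","rack","rest","rest_seat","bed","bed_center","bottle","specimen"]:
    a=manip.pinpoint(s,n);b=manip.pinpoint(t,n)
    if a and b: P[n]=tri([(s,a[0]["at"]),(t,b[0]["at"])]);print(n,P[n])
for n,z in (("rest",0),("rest_seat",.112),("bed",0),("bed_center",.078),("bottle",0),("specimen",0)):
    a=manip.pinpoint(s,n);b=manip.pinpoint(t,n)
    print(n,[atz(s,d["at"],z)[:2] for d in a[:1]],[atz(t,d["at"],z)[:2] for d in b[:2]])
def crop(p,x0,y0,x1,y1):return cv2.resize(p["frame"][y0:y1,x0:x1],(400,300),interpolation=cv2.INTER_CUBIC)
g=np.vstack([np.hstack([crop(s,255,85,335,145),crop(s,200,165,280,225+20)]),np.hstack([crop(t,100,185,200,260),crop(t,240,170,308,221+10)])])
g=np.clip(g.astype(float)*1.5,0,255).astype(np.uint8)
cv2.imwrite("pics/c.png",g[:,:,::-1])
E
```

```text
plate_orange_center [ 0.51   -0.0264  0.1153]
plate_orange [0.4975 0.3417 0.0154]
plate_green_center [ 0.6881 -0.0503  0.3027]
plate_blue_center [0.5861 0.268  0.056 ]
rack [ 0.5398  0.2995 -0.0009]
rest [ 0.6093 -0.0557  0.0118]
rest_seat [ 0.6045 -0.0434  0.1091]
bed [ 0.5353 -0.3478  0.0116]
bed_center [ 0.5257 -0.3467  0.0819]
specimen [ 0.7336 -0.0915  0.0104]
rest [array([ 0.5981, -0.0522])] [array([ 0.6159, -0.0517]), array([0.4848, 0.3425])]
rest_seat [array([ 0.6052, -0.0474])] [array([ 0.6055, -0.0419])]
bed [array([ 0.5282, -0.3437])] [array([ 0.5355, -0.3526])]
bed_center [array([ 0.5226, -0.3455])] [array([ 0.526 , -0.3481])]
bottle [] [array([0.7845, 0.037 ])]
specimen [array([ 0.729 , -0.0853])] [array([ 0.737 , -0.0918])]
```

View pics/c.png

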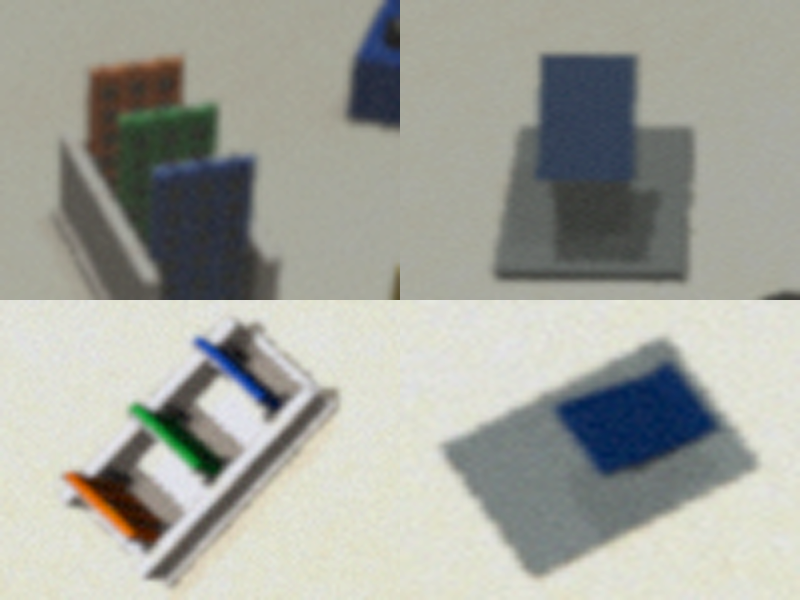

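The crops show coloured faces looking towards the blue end, so that is rack +x (about -42° in the world frame). The top crop suggests the rest's low end points right and slightly up, at about -59°. I'll go over the bed and rest for closer looks on the way to the rack.

jog_arm(translation=[[170, 210, 155], [170, 210, 155], [170, 210, 155], [170, 210, 155], [170, 210, 155], [170, 210, 155], [170, 210, 155], [170, 210, 155], [170, 210, 155], [170, 210, 155]], turn=[40, 40, 40, 40, 40, 40, 40, 40, 40, 40])

```text
clock: 3.83
position: [0.451, -0.348, 0.3513]
ee_rot: [0.835, 0.55, 0.0, 0.001]
ft_force: [-0.3, -0.1, 0.2]
grip_width: 1.0
```

```bash
cat > yaw.py <<'E'
from h import *
np.set_printoptions(precision=4,suppress=True)
import sys
p=manip.camera("wrist");save(p,sys.argv[1])
o=manip.get_obs();print(o["position"],o["clock"]);print(np.array(p["pose"]))
for n,z in (("bed",0),("bed_center",.078),("rest",0),("rest_seat",.112),("rack",0),("plate_orange_center",.065)):
    r=manip.pinpoint(p,n)[:2]
    for d in r: print(n,np.round(d["at"]),round(d["confidence"],2),atz(p,d["at"],z)[:2])
for n,z in (("bed",.03),("rest",.01),("rack",.066),("plate_orange",.12)):
    for d in manip.outline_of(p,n)[:1]:
        c=max(cv2.findContours(d["mask"].astype(np.uint8),0,1)[0],key=cv2.contourArea)[:,0]
        w=np.array([atz(p,q,z)[:2]*1000 for q in c],np.float32)
        print(n,"rect",d["extent"],cv2.minAreaRect(w))
E
python3 yaw.py w1.png
```

```text
[ 0.4498 -0.3492  0.3505] 3.8833
[[ 0.9185 -0.375  -0.1257  0.483 ]
 [-0.3955 -0.8691 -0.297  -0.2713]
 [ 0.0021  0.3225 -0.9466  0.5303]
 [ 0.      0.      0.      1.    ]]
bed [296. 135.] 0.76 [ 0.5257 -0.3562]
bed_center [301. 135.] 0.77 [ 0.5262 -0.3467]
bed rect [225.7, 53.4, 372.8, 201.5] ((526.6508178710938, -346.29791259765625), (200.912109375, 200.60595703125), 37.29522705078125)
```

jog_arm(translation=[[130, 310, 20], [130, 310, 20], [130, 310, 20], [130, 310, 20], [130, 310, 20], [130, 310, 20], [130, 310, 20], [130, 310, 20], [130, 310, 20], [130, 310, 20]], turn=[35, 35, 35, 35, 35, 35, 35, 35, 35, 35])

```text
clock: 5.22
position: [0.5805, -0.0352, 0.3705]
ee_rot: [0.63, 0.777, 0.0, -0.0]
ft_force: [-0.7, -0.6, -0.9]
grip_width: 0.998
```

```bash
sed -i 's/^for n,z in (("bed",0).*/for n,z in (("rest",0),("rest_seat",.112)):/; s/^for n,z in (("bed",.03).*/for n,z in (("rest",.01),):/' yaw.py; python3 yaw.py w2.png; python3 -c "
import cv2,numpy as np
a=cv2.imread('pics/w1.png')[30:230,180:420];b=cv2.imread('pics/w2.png')
cv2.imwrite('pics/w12.png',np.hstack([cv2.resize(a,(360,300)),cv2.resize(b,(400,300))]))"
```

```text
[ 0.5802 -0.0379  0.3705] 5.2667
[[ 0.9786  0.1948  0.0669  0.5628]
 [ 0.206  -0.9267 -0.3143  0.046 ]
 [ 0.0008  0.3214 -0.947   0.5496]
 [ 0.      0.      0.      1.    ]]
rest [271. 151.] 0.77 [ 0.6065 -0.0417]
rest [375. 128.] 0.24 [0.7974 0.0451]
rest_seat [275. 166.] 0.72 [ 0.6087 -0.046 ]
rest rect [238.4, 116.4, 301.8, 194.0] ((608.2515258789062, -48.90314483642578), (90.19741821289062, 135.2800750732422), 31.137475967407227)
```

View pics/w12.png

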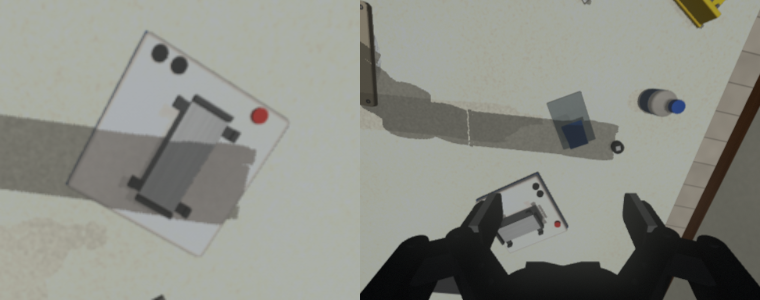

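Both pictures show the bed with its block along about 37° and the rest, whose board sits off-centre towards the bed (-59° side), so that is its low end. On to the rack.

jog_arm(translation=[[-50, 345, -20], [-50, 345, -20], [-50, 345, -20], [-50, 345, -20], [-50, 345, -20], [-50, 345, -20], [-50, 345, -20], [-50, 345, -20], [-50, 345, -20], [-50, 345, -20], [-50, 345, -20]], turn=[36, 36, 36, 36, 36, 36, 36, 36, 36, 36, 36])

```text
clock: 6.33
position: [0.5301, 0.3039, 0.3504]
ee_rot: [0.363, 0.932, -0.001, 0.0]
ft_force: [-1.1, 0.5, 0.0]
grip_width: 0.998
```

```bash
cat > rk.py <<'E'
from h import *
np.set_printoptions(precision=4,suppress=True)
p=manip.camera("wrist");t=manip.camera("top");save(p,"w3.png")
print(np.array(p["pose"])[:3,3],manip.hold_point_z)
for n,z in (("rack",0),("plate_orange_center",.065)):
    for d in manip.pinpoint(p,n)[:2]: print(n,np.round(d["at"]),round(d["confidence"],2),atz(p,d["at"],z)[:2])
hsv=cv2.cvtColor(p["frame"],cv2.COLOR_RGB2HSV)
for d in manip.outline_of(p,"plate_orange")[:1]:
    c=max(cv2.findContours(d["mask"].astype(np.uint8),0,1)[0],key=cv2.contourArea)[:,0]
    print(d["extent"],"px rect",cv2.boxPoints(cv2.minAreaRect(c)).tolist())
for d in manip.outline_of(p,"rack")[:1]:
    c=max(cv2.findContours(d["mask"].astype(np.uint8),0,1)[0],key=cv2.contourArea)[:,0]
    w=np.array([atz(p,q,.0)[:2]*1000 for q in c],np.float32);print(d["extent"],cv2.minAreaRect(w))
# rest hypotheses in top
hs=cv2.cvtColor(t["frame"],cv2.COLOR_RGB2HSV)
m=((hs[...,0]>105)&(hs[...,0]<130)&(hs[...,1]>120));m[:,:240]=0;m[:, 310:]=0;m[:165]=0;m[230:]=0
ys,xs=np.nonzero(m);print("blue",xs.mean(),ys.mean(),m.sum())
for yaw in (-59,121):
    a=np.radians(yaw);ex=np.array([np.cos(a),np.sin(a),0]);ey=np.array([-np.sin(a),np.cos(a),0])
    q=np.array([proj(t,np.array([.607,-.047,0])+ex*x+ey*y+[0,0,z]) for x,z in((.036,.07),(-.0135,.1195)) for y in(-.022,.022)])
    print(yaw,q.mean(0),cv2.contourArea(cv2.convexHull(q.astype(np.float32))))
E
python3 rk.py
```

```text
[0.4684 0.3605 0.5294] 0.0187
rack [264. 152.] 0.86 [0.5442 0.3032]
rack [338. 237.] 0.71 [0.791  0.2983]
plate_orange_center [256. 299.] 0.75 [0.7504 0.0904]
plate_orange_center [263. 121.] 0.68 [0.4953 0.3444]
[245.4, 116.5, 288.6, 127.1] px rect [[244.0, 117.0], [285.0, 117.0], [285.0, 127.0], [244.0, 127.0]]
[313.8, 194.4, 371.2, 290.3] ((812.0369873046875, 296.91534423828125), (107.78933715820312, 227.02352905273438), 61.673526763916016)
blue 279.6377245508982 193.96706586826346 334
-59 [277.6317 194.3095] 257.913600331638
121 [270.8026 198.3081] 333.33820208511315
```

View pics/w3.png

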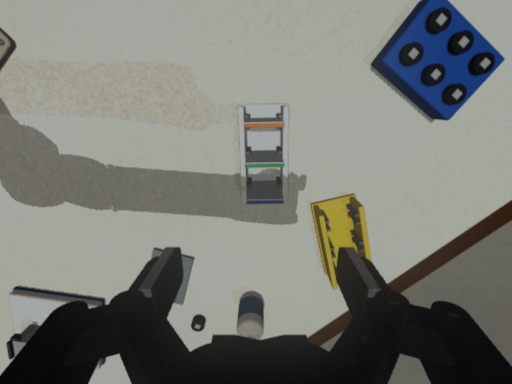

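The view from above shows the white rack at (263,155) with the orange plate's top edge at (245–284,125), green at row 164 and blue at row 201; the yellow rack is apart at (343,235). The -59° rest direction is confirmed by the blue blob. Next I measure the orange top edge.

```bash
cat > strip.py <<'E'
from h import *
np.set_printoptions(precision=4,suppress=True)
p=manip.camera("wrist");hs=cv2.cvtColor(p["frame"],cv2.COLOR_RGB2HSV)
o=manip.get_obs();print(o["position"],o["clock"],np.degrees(2*np.arctan2(o["ee_rot"][1],o["ee_rot"][0])))
m=((hs[...,0]<18)&(hs[...,1]>130)&(hs[...,2]>70)).astype(np.uint8)
b=[c for c in cv2.findContours(m,0,1)[0] if cv2.contourArea(c)>30]
for c in b:
    c=c[:,0];w=np.array([atz(p,q,.12)[:2]*1000 for q in c],np.float32);r=cv2.minAreaRect(w);print(cv2.boundingRect(c),r)
for n,z in (("rack",0),):
    d=manip.pinpoint(p,n)[0];print(n,d["at"],atz(p,d["at"],z)[:2])
E
python3 strip.py
```

```text
[0.5304 0.3033 0.3508] 6.6833 137.3599444505544
(244, 122, 40, 5) ((496.5903625488281, 342.6825256347656), (57.33422088623047, 4.474280834197998), 48.77439498901367)
rack [338.2, 233.3] [0.7854 0.3014]
```

jog_arm(translation=[[-34, 40, -20], [-34, 40, -60], [-34, 40, -100], [-34, 40, -140], [-34, 40, -180], [-34, 40, -215], [-34, 40, -245], [-34, 40, -265], [-34, 40, -276], [-34, 40, -276], [-34, 40, -276]], turn=[1, 1, 1, 1, 1, 1, 1, 1, 1, 1, 1])

```text
clock: 7.65
position: [0.4965, 0.3437, 0.0755]
ee_rot: [0.355, 0.935, -0.0, 0.0]
ft_force: [-0.3, -0.2, 0.3]
grip_width: 0.997
```

jog_arm(translation=[[0, 0, 0], [0, 0, 0], [0, 0, 0], [0, 0, 0], [0, 0, 0], [0, 0, 0], [0, 0, 0], [0, 0, 0]], turn=[0, 0, 0, 0, 0, 0, 0, 0], grip=50, grip_force=35)

```text
clock: 8.32
position: [0.4974, 0.3443, 0.0778]
ee_rot: [0.355, 0.935, 0.001, 0.002]
ft_force: [-1.2, -2.8, 8.1]
grip_width: 0.662
```

```bash
python3 - <<'E'
from h import *
o=manip.get_obs();print(o["position"],o["grip_width"]*85.4,o["ft_force"],manip.hold_point_z)
s=manip.camera("scene");p=manip.camera("wrist")
a=cv2.resize(s["frame"][70:160,240:340],(400,360),interpolation=3);b=cv2.resize(p["frame"],(400,300))
b=np.vstack([b,np.zeros((60,400,3),np.uint8)])
cv2.imwrite("pics/g.png",np.hstack([a,b])[:,:,::-1])
E
```

```text
[0.49743842 0.3443122  0.07779892] 56.503518885872246 [-1.17435484 -2.76635692  8.0966026 ] 0.0187
```

View pics/g.png

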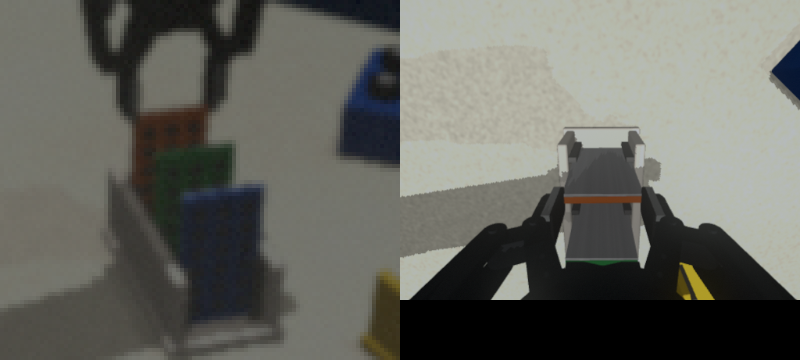

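The fingers hold both side edges of the orange plate near its top. Lifting straight up.

jog_arm(translation=[[0, 0, 10], [0, 0, 25], [0, 0, 45], [0, 0, 65], [0, 0, 85], [0, 0, 105], [0, 0, 125], [0, 0, 145], [0, 0, 160], [0, 0, 170], [0, 0, 170]], turn=[0, 0, 0, 0, 0, 0, 0, 0, 0, 0, 0])

```text
clock: 9.33
position: [0.498, 0.3452, 0.2508]
ee_rot: [0.355, 0.935, 0.003, 0.003]
ft_force: [-0.7, 0.7, -1.8]
grip_width: 0.657
```

```bash
python3 - <<'E'
from h import *
o=manip.get_obs();print(o["clock"],o["position"],o["grip_width"]*85.4,o["ft_force"],o["torque"])
s=manip.camera("scene");p=manip.camera("wrist")
a=cv2.resize(s["frame"][40:160,230:340],(400,436),interpolation=3);b=cv2.resize(p["frame"],(400,300))
b=np.vstack([b,np.zeros((136,400,3),np.uint8)])
cv2.imwrite("pics/l.png",np.hstack([a,b])[:,:,::-1])
for n in ("plate_orange","plate_orange_center"):
  for k,c in(("s",s),("w",p)): print(n,k,[(d["at"],d["confidence"]) for d in manip.pinpoint(c,n)[:2]])
print([proj(s,[o["position"][0],o["position"][1],z]) for z in (.14,.18,.195,.25,.3)])
E
```

```text
9.3333 [0.49799356 0.34517553 0.25077569] 56.068520915730716 [-0.65339022  0.69307427 -1.84248436] [0.0190715  0.00501342 0.04438991]
plate_orange s [([282.9, 77.1], 0.8)]
plate_orange w [([255.9, 192.1], 0.93)]
plate_orange_center s [([284.1, 60.3], 0.84)]
plate_orange_center w [([258.3, 213.5], 0.63)]
[array([282.9233937 ,  91.32234726]), array([283.35051336,  78.75002005]), array([283.51644328,  73.86584963]), array([284.15373864,  55.10697114]), array([284.77580604,  36.79632979])]
```

View pics/l.png

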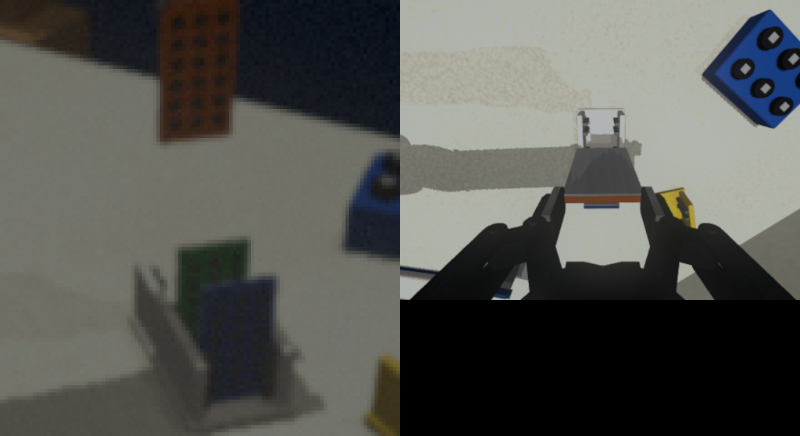

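The plate is held vertical, its lower end at z≈0.183 (68 mm below the TCP), and the slot is empty. Carrying it above the rest's lip end.

jog_arm(translation=[[2, -7, 0], [7, -22, 0], [14, -45, 0], [22, -75, 0], [32, -105, 0], [41, -135, 0], [50, -165, 0], [59, -195, 0], [68, -225, 0], [77, -255, 0], [84, -280, 0], [90, -300, 0]], turn=[0, -1, -2, -3, -5, -6, -8, -9, -11, -13, -15, -17])

```text
clock: 10.63
position: [0.5874, 0.0404, 0.2462]
ee_rot: [0.492, 0.871, -0.0, 0.001]
ft_force: [0.0, 0.6, -1.3]
grip_width: 0.656
```

jog_arm(translation=[[5, -20, 0], [12, -42, 0], [19, -65, 0], [25, -85, 0], [30, -102, 0], [33, -112, 0], [35, -117, 0], [35, -117, 0], [35, -117, 0]], turn=[0, 0, 0, 0, 0, 0, 0, 0, 0])

```text
clock: 11.38
position: [0.6223, -0.0754, 0.2462]
ee_rot: [0.491, 0.871, -0.0, 0.001]
ft_force: [0.3, 0.7, -1.2]
grip_width: 0.659
```

```bash
cat > look.py <<'E'
from h import *
import sys
np.set_printoptions(precision=4,suppress=True)
o=manip.get_obs();print(o["clock"],o["position"],o["ft_force"],o["grip_width"],"toolx",np.degrees(2*np.arctan2(o["ee_rot"][1],o["ee_rot"][0])))
s=manip.camera("scene");p=manip.camera("wrist")
x0,y0,x1,y1=map(int,sys.argv[2:6])
a=cv2.resize(s["frame"][y0:y1,x0:x1],(400,400),interpolation=3);b=cv2.resize(p["frame"],(400,300))
b=np.vstack([b,np.zeros((100,400,3),np.uint8)])
g=np.clip(np.hstack([a,b]).astype(float)*1.3,0,255)
cv2.imwrite("pics/"+sys.argv[1],g[:,:,::-1])
np.save("s.npy",s["frame"]);np.save("w.npy",p["frame"])
E
cat > lk2.py <<'E'
exec(open("look.py").read())
t=manip.camera("top")
for n,z in (("rest_seat",.112),("rest",0)):
  for k,c in(("s",s),("w",p),("t",t)): print(n,k,[(np.round(d["at"]),round(d["confidence"],2),atz(c,d["at"],z)[:2]) for d in manip.pinpoint(c,n)[:1]])
for k,c in(("w",p),):
  for d in manip.outline_of(c,"rest")[:1]:
    q=max(cv2.findContours(d["mask"].astype(np.uint8),0,1)[0],key=cv2.contourArea)[:,0]
    print(d["extent"],cv2.minAreaRect(np.array([atz(c,v,.01)[:2]*1000 for v in q],np.float32)))
r=[manip.pinpoint(c,"plate_orange")[0]["at"] for c in (s,p)]
print("plate",r,tri([(s,r[0]),(p,r[1])]))
E
python3 lk2.py r1.png 190 120 300 250
```

```text
11.3833 [ 0.6223 -0.0754  0.2462] [ 0.3155  0.7035 -1.2315] 0.6592201957818082 toolx 121.15959616244645
rest_seat s [(array([237., 185.]), 0.94, array([ 0.6048, -0.0449]))]
rest_seat w [(array([262., 150.]), 0.86, array([ 0.609, -0.047]))]
rest_seat t [(array([273., 197.]), 0.72, array([ 0.6034, -0.0433]))]
rest s [(array([236., 219.]), 0.72, array([ 0.5997, -0.0519]))]
rest w [(array([259., 137.]), 0.94, array([ 0.6052, -0.0484]))]
rest t [(array([274., 200.]), 0.71, array([ 0.6124, -0.052 ]))]
[227.6, 91.0, 291.9, 186.1] ((607.5307006835938, -48.50578308105469), (91.09550476074219, 133.84506225585938), 30.36989402770996)
plate [[233.6, 170.0], [260.7, 192.7]] [ 0.622  -0.073   0.1825][ WARN:0@6.387] global loadsave.cpp:1063 imwrite_ Unsupported depth image for selected encoder is fallbacked to CV_8U.
```

View pics/r1.png

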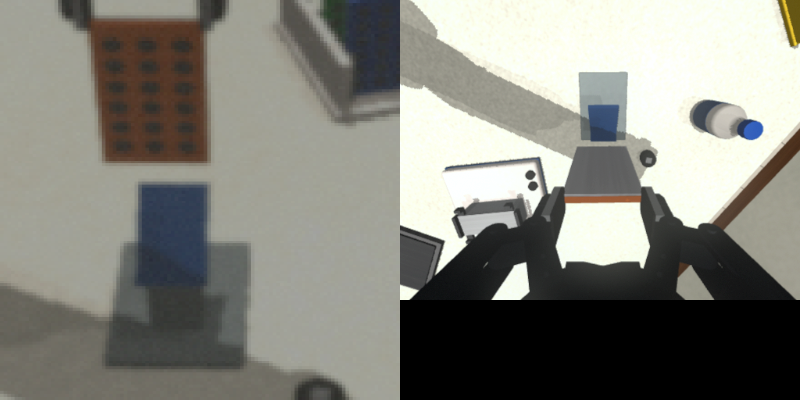

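The plate hangs above the lip end with its back towards the board, centred across the width to within about 1 mm. Lowering to just above the V.

jog_arm(translation=[[2, -3, -10], [2, -3, -30], [2, -3, -50], [2, -3, -68], [2, -3, -82], [2, -3, -92], [2, -3, -98], [2, -3, -101], [2, -3, -101], [2, -3, -101]], turn=[0, 0, 0, 0, 0, 0, 0, 0, 0, 0], grip_force=22)

```text
clock: 12.82
position: [0.6248, -0.0795, 0.1459]
ee_rot: [0.492, 0.871, -0.0, 0.001]
ft_force: [0.4, 0.6, -1.3]
grip_width: 0.658
```

jog_arm(translation=[[0, 0, -3.5], [0, 0, -3.5], [-2.5, 4, -3.7], [-4.5, 7.5, -4], [-8, 13.5, -5.3], [-12, 20, -7], [-15.5, 26.5, -10], [-15.5, 26.5, -10], [-15.5, 26.5, -10]], turn=[0, 0, 0, 0, 0, 0, 0, 0, 0])

```text
clock: 13.57
position: [0.6092, -0.0522, 0.1365]
ee_rot: [0.491, 0.871, -0.0, 0.002]
ft_force: [-2.8, 0.1, 6.0]
grip_width: 0.661
```

```bash
python3 look.py r2.png 190 120 300 250 2>/dev/null
```

```text
13.5667 [ 0.6092 -0.0522  0.1365] [-2.8004  0.1109  6.0148] 0.6609128058708965 toolx 121.172324740761
```

View pics/r2.png

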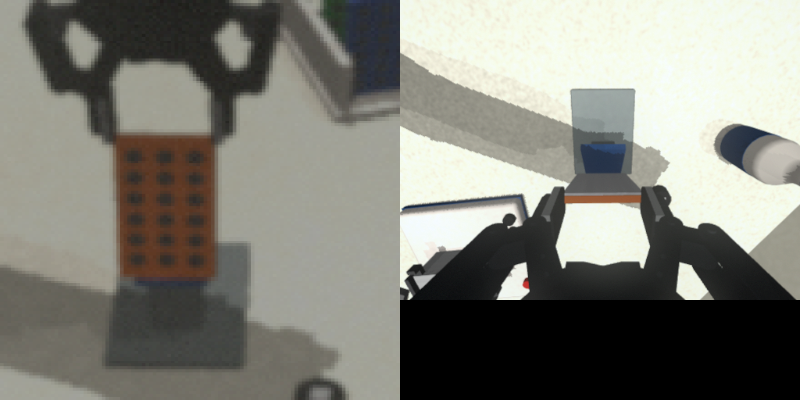

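The lower end sits on the board by the lip and the plate is leaning back in the pads under a light load of 6 N. Continuing the arc.

jog_arm(translation=[[-3, 5, -4], [-6.5, 10.5, -8], [-9.5, 16, -12.5], [-12.5, 21, -17.5], [-14, 23.5, -20], [-15.5, 26, -23], [-15.5, 26, -23], [-15, 25, -24], [-15, 25, -24]], turn=[0, 0, 0, 0, 0, 0, 0, 0, 0])

```text
clock: 14.42
position: [0.5953, -0.0215, 0.116]
ee_rot: [0.489, 0.872, 0.003, 0.002]
ft_force: [-11.5, 14.5, 26.1]
grip_width: 0.661
```

```bash
cat > pl.py <<'E'
exec(open("look.py").read())
for n in ("plate_orange","plate_orange_center"):
  r=[manip.pinpoint(c,n) for c in (s,p)];
  print(n,[(np.round(q[0]["at"]),q[0]["confidence"]) for q in r if q])
  if all(r): print(tri([(c,q[0]["at"]) for c,q in zip((s,p),r)]))
a=np.radians(-59.1);ex=np.array([np.cos(a),np.sin(a),0]);ey=np.array([-ex[1],ex[0],0]);R=np.array([.6065,-.0475,0])
f=lambda x,y,z:R+ex*x/1e3+ey*y/1e3+[0,0,z/1e3]
# expected seated orange face corners in scene / measured orange corners
E=[proj(s,f(x,y,z)) for x,z in((36+5.66,75.66),(36+5.66-77.8,75.66+77.8)) for y in(-30,30)]
print("exp",np.round(E,1).tolist())
hs=cv2.cvtColor(s["frame"],cv2.COLOR_RGB2HSV);m=((hs[...,0]<18)&(hs[...,1]>100)&(hs[...,2]>35)).astype(np.uint8)
m[:, :190]=0;m[:,300:]=0;m[:120]=0;m[260:]=0
c=max(cv2.findContours(cv2.morphologyEx(m,3,np.ones((5,5))),0,1)[0],key=cv2.contourArea);print("meas",np.round(cv2.boxPoints(cv2.minAreaRect(c)),1).tolist())
E
python3 pl.py r3.png 190 120 300 250 2>/dev/null
```

```text
14.4167 [ 0.5953 -0.0215  0.116 ] [-11.5277  14.5489  26.0876] 0.6609013546884736 toolx 121.43294777254897
plate_orange [(array([236., 212.]), 0.67), (array([254., 269.]), 0.7)]
[ 0.6278 -0.0838  0.0698]
plate_orange_center [(array([237., 188.]), 0.68), (array([257., 264.]), 0.82)]
[ 0.612  -0.0546  0.1114]
exp [[222.9, 210.0], [249.6, 210.4], [223.8, 161.0], [250.4, 161.3]]
meas [[222.8000030517578, 209.0], [225.0, 160.60000610351562], [251.10000610351562, 161.8000030517578], [248.89999389648438, 210.1999969482422]]
```

The picture numbers match the expected seated pose within about 1 pixel. I take off the pressing force, then open.

jog_arm(translation=[[0, 0, 0], [0, 0, 0], [0, 0, 0]], turn=[0, 0, 0])

```text
clock: 14.97
position: [0.5959, -0.0205, 0.1168]
ee_rot: [0.489, 0.872, 0.004, 0.002]
ft_force: [-2.4, 4.2, 7.6]
grip_width: 0.658
```

jog_arm(translation=[[0, 0, 0], [0, 0, 0], [0, 0, 0], [0, 0, 0], [0, 0, 0], [0, 0, 0], [0, 0, 0], [0, 0, 0]], turn=[0, 0, 0, 0, 0, 0, 0, 0], grip=85)

```text
clock: 15.63
position: [0.5959, -0.0205, 0.1167]
ee_rot: [0.489, 0.872, 0.004, 0.002]
ft_force: [0.6, 0.1, -0.1]
grip_width: 1.0
```

```bash
python3 pl.py r4.png 190 120 300 250 2>/dev/null
```

```text
15.6333 [ 0.5959 -0.0205  0.1167] [ 0.6395  0.1313 -0.0845] 1.0004090383963347 toolx 121.47733107566933
plate_orange [(array([236., 211.]), 0.57), (array([252., 269.]), 0.96)]
[ 0.6268 -0.0831  0.0719]
plate_orange_center [(array([237., 190.]), 0.69)]
exp [[222.9, 210.0], [249.6, 210.4], [223.8, 161.0], [250.4, 161.3]]
meas [[222.89999389648438, 209.39999389648438], [224.1999969482422, 161.3000030517578], [250.1999969482422, 162.0], [249.0, 210.10000610351562]]
```

View pics/r4.png

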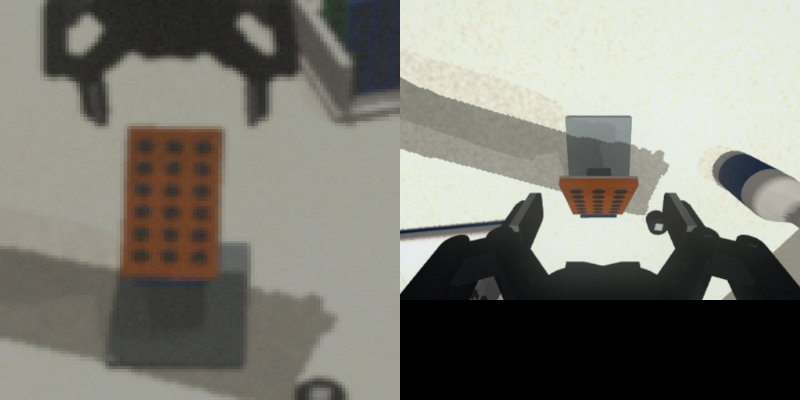

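The plate leans alone on the rest, orange face up, lower end at the lip, with the fingers open on both sides (force ≈0). Before taking it again I go over the bed with the empty gripper for a precise look.

jog_arm(translation=[[0, 0, 20], [0, 0, 50], [0, 0, 85], [0, 0, 120], [-5, -30, 133], [-15, -65, 133], [-30, -105, 133], [-45, -145, 133], [-60, -185, 133], [-73, -225, 133], [-86, -262, 133], [-95, -300, 133]], turn=[0, 0, 0, 0, -6, -13, -20, -27, -34, -41, -48, -55])

```text
clock: 16.93
position: [0.4994, -0.3226, 0.2502]
ee_rot: [0.838, 0.545, 0.002, 0.004]
ft_force: [1.0, -1.2, -0.5]
grip_width: 0.997
```

jog_arm(translation=[[-8, -28, 0], [-15, -56, 0], [-15, -56, 0], [-15, -56, 0], [-15, -56, 0], [-15, -56, 0]], turn=[-7, -14, -21, -28, -29, -29])

```text
clock: 17.43
position: [0.4846, -0.3783, 0.2502]
ee_rot: [0.948, 0.319, 0.001, 0.004]
ft_force: [0.9, 0.1, -0.4]
grip_width: 0.991
```

```bash
cat > bd.py <<'E'
from h import *
np.set_printoptions(precision=4,suppress=True)
o=manip.get_obs();print(o["clock"],o["position"],o["joint_pos"],"toolx",np.degrees(2*np.arctan2(o["ee_rot"][1],o["ee_rot"][0])))
p=manip.camera("wrist");save(p,"b1.png")
import pickle;pickle.dump(dict(mtx=p["mtx"],pose=p["pose"],frame=p["frame"]),open("b1.pkl","wb"))
for n,z in (("bed_center",.078),("bed",0)): print(n,[(np.round(d["at"]),d["confidence"],atz(p,d["at"],z)[:2]) for d in manip.pinpoint(p,n)[:1]])
d=manip.outline_of(p,"bed")[0];print(d["extent"])
c=max(cv2.findContours(d["mask"].astype(np.uint8),0,1)[0],key=cv2.contourArea)[:,0]
print(cv2.minAreaRect(np.array([atz(p,v,.03)[:2]*1000 for v in c],np.float32)))
# overlay of model
def ov(cx,cy,yaw):
    a=np.radians(yaw);ex=np.array([np.cos(a),np.sin(a),0]);ey=np.array([-ex[1],ex[0],0]);B=np.array([cx,cy,0])
    g=p["frame"].copy();g=cv2.resize(g,None,fx=2,fy=2,interpolation=cv2.INTER_CUBIC)
    def poly(x0,x1,y0,y1,z,col):
        q=np.array([(proj(p,B+ex*x/1e3+ey*y/1e3+[0,0,z/1e3])+.5)*2 for x,y in((x0,y0),(x1,y0),(x1,y1),(x0,y1))])
        cv2.polylines(g,[np.round(q).astype(int)],1,col,1)
    poly(-56,56,-23,23,78,(255,0,0));poly(-100,100,-100,100,30,(0,0,255))
    for sx in(-1,1):
        for sy in(-1,1): poly(sx*42,sx*54,sy*32.5,sy*38.5,84,(0,160,0))
        poly(sx*57.5,sx*57.6,-20,20,84,(255,0,255))
    u=proj(p,B+[0,0,.078])*2
    x=int(np.clip(u[0]-300,0,1024-600));y=int(np.clip(u[1]-270,0,768-560));return g[y:y+560,x:x+600]
import sys
cv2.imwrite("pics/b1o.png",ov(*map(float,sys.argv[1:4]))[:,:,::-1])
E
python3 bd.py .526 -.347 37.3
```

```text
17.4333 [ 0.4846 -0.3783  0.2502] [ 0.784   0.2929 -0.2508  1.4037  0.0764  1.4458 -0.3861] toolx 37.258644268628196
bed_center [(array([260., 127.]), 0.87, array([ 0.5272, -0.3483]))]
bed [(array([257., 121.]), 0.88, array([ 0.5271, -0.3447]))]
[184.4, 47.0, 333.8, 191.7]
((527.343017578125, -347.5947570800781), (196.3397216796875, 198.33766174316406), 37.29943084716797)
```

View pics/b1o.png

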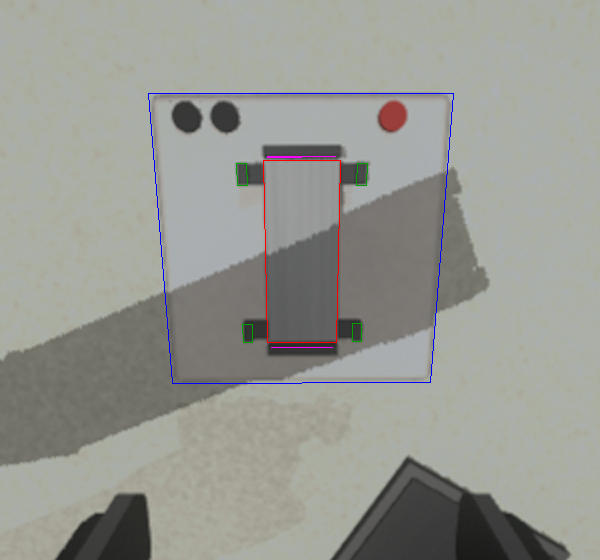

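The model overlay (bed at 0.526,-0.347, yaw 37.3°) sits on the block, guides and housing edges within about 1 mm. Going back to take the plate, nearer its middle.

jog_arm(translation=[[10, 30, 0], [22, 62, 0], [34, 98, 0], [46, 134, 0], [58, 170, 0], [70, 206, 0], [82, 242, 0], [94, 275, 0], [106, 305, 0], [114, 328, 0], [118, 339, 0], [118, 339, 0]], turn=[7, 14, 21, 28, 35, 42, 49, 56, 63, 70, 77, 84])

```text
clock: 18.63
position: [0.6031, -0.0347, 0.2505]
ee_rot: [0.484, 0.875, 0.005, 0.002]
ft_force: [-0.4, -1.1, -0.5]
grip_width: 0.994
```

jog_arm(translation=[[0, 0, 0], [0, 0, 0], [0, 0, 0]], turn=[0, 0, 0])

```text
clock: 18.88
position: [0.603, -0.035, 0.2505]
ee_rot: [0.486, 0.874, 0.005, 0.002]
ft_force: [-0.7, 0.0, -1.2]
grip_width: 0.995
```

```bash
python3 - <<'E'
from h import *
np.set_printoptions(precision=4,suppress=True)
p=manip.camera("wrist");save(p,"q.png");o=manip.get_obs();X=np.array(o["position"]);print(o["clock"],X,o["ee_rot"],o["joint_pos"])
hs=cv2.cvtColor(p["frame"],cv2.COLOR_RGB2HSV)
m=((hs[...,0]<18)&(hs[...,1]>130)&(hs[...,2]>60)).astype(np.uint8)
c=max(cv2.findContours(cv2.morphologyEx(m,3,np.ones((7,7))),0,1)[0],key=cv2.contourArea)[:,0]
h=cv2.approxPolyDP(cv2.convexHull(c.reshape(-1,1,2)),4,True)[:,0];print(h.tolist(),cv2.boundingRect(c))
a=np.radians(-59.1);ex=np.array([np.cos(a),np.sin(a),0]);ey=np.array([-ex[1],ex[0],0]);R=np.array([.6065,-.0475,0])
f=lambda x,y,z:R+ex*x/1e3+ey*y/1e3+[0,0,z/1e3]
print("exp",np.round([proj(p,f(x,y,z)) for x,z in((36+5.66,75.66),(36+5.66-77.8,75.66+77.8)) for y in(-30,30)],1).tolist())
print("tcp rest x,y",(X-R)@ex*1e3,(X-R)@ey*1e3)
E
```

```text
18.9333 [ 0.603  -0.0353  0.2505] [0.486  0.874  0.0046 0.0025] [ 0.4782  0.3176 -0.6263  1.4162  0.1807  1.4573  0.413 ]
[[284, 159], [275, 206], [234, 205], [229, 158]] (228, 158, 57, 49)
exp [[233.5, 205.2], [276.4, 205.6], [226.5, 162.2], [284.4, 163.0]]
tcp rest x,y -12.280682350009807 3.2430986674566804
```

jog_arm(translation=[[-0.5, -4, -10], [-0.5, -4, -35], [-0.5, -4, -65], [-0.5, -4, -95], [-0.5, -4, -120], [-0.5, -4, -138], [-0.5, -4, -148], [-0.5, -4, -153], [-0.5, -4, -153], [-0.5, -4, -153]], turn=[-1, -1, -1, -1, -1, -1, -1, -1, -1, -1])

```text
clock: 19.77
position: [0.603, -0.0395, 0.0984]
ee_rot: [0.494, 0.869, 0.005, 0.003]
ft_force: [-0.4, 0.7, -0.6]
grip_width: 0.995
```

```bash
cat > st.py <<'E'
from h import *
np.set_printoptions(precision=4,suppress=True)
o=manip.get_obs();X=np.array(o["position"]);a=np.radians(-59.1);ex=np.array([np.cos(a),np.sin(a),0]);ey=np.array([-ex[1],ex[0],0])
print(o["clock"],X,o["ee_rot"],o["ft_force"],"tcp rest x,y",(X-[.6065,-.0475,0])@ex*1e3,(X-[.6065,-.0475,0])@ey*1e3)
a=np.radians(-142.7);ex=np.array([np.cos(a),np.sin(a),0]);ey=np.array([-ex[1],ex[0],0])
print("tcp bed a,b",(X-[.5265,-.347,0])@ex*1e3,(X-[.5265,-.347,0])@ey*1e3,"toolx",np.degrees(2*np.arctan2(o["ee_rot"][1],o["ee_rot"][0])))
E
python3 st.py
```

```text
19.7667 [ 0.603  -0.0395  0.0984] [0.494  0.8695 0.0049 0.0031] [-0.4239  0.6534 -0.5663] tcp rest x,y -8.680232009257184 1.119899004077849
tcp bed a,b -247.2119002442998 -198.26653765029147 toolx 120.7975777144105
```

Close and lift gently.

jog_arm(translation=[[0, 0, 0], [0, 0, 0], [0, 0, 0], [0, 0, 0], [0, 0, 0], [0, 0, 0], [0, 0, 0], [0, 0, 0]], turn=[0, 0, 0, 0, 0, 0, 0, 0], grip=50, grip_force=35)

```text
clock: 20.43
position: [0.603, -0.0395, 0.0984]
ee_rot: [0.494, 0.869, 0.005, 0.003]
ft_force: [0.3, 0.5, 0.4]
grip_width: 0.586
```

jog_arm(translation=[[0, 0, 4], [0, 0, 12], [0, 0, 25], [0, 0, 40], [0, 0, 55], [0, 0, 70], [0, 0, 80], [0, 0, 86], [0, 0, 86]], turn=[0, 0, 0, 0, 0, 0, 0, 0, 0])

```text
clock: 21.18
position: [0.6038, -0.0394, 0.1862]
ee_rot: [0.494, 0.869, 0.005, 0.004]
ft_force: [0.5, 0.2, -0.1]
grip_width: 0.588
```

```bash
python3 st.py; cat > plp.py <<'E'
# fit plate pose (tilt phi, lower end offset along heading and height rel. TCP) to the orange mask corners in scene+wrist
from h import *
from scipy.optimize import least_squares
np.set_printoptions(precision=2,suppress=True)
o=manip.get_obs();X=np.array(o["position"]);tx=2*np.arctan2(o["ee_rot"][1],o["ee_rot"][0]);hd=tx+np.pi
ex=np.array([np.cos(hd),np.sin(hd),0]);ey=np.array([-ex[1],ex[0],0]);ez=np.array([0,0,1.])
s=manip.camera("scene");p=manip.camera("wrist");save(s,"ps.png");save(p,"pw.png")
def quad(c):
    hs=cv2.cvtColor(c["frame"],cv2.COLOR_RGB2HSV);m=((hs[...,0]<18)&(hs[...,1]>110)&(hs[...,2]>35)).astype(np.uint8)
    k=cv2.morphologyEx(m,3,np.ones((7,7)));cs=[q for q in cv2.findContours(k,0,1)[0]];q=max(cs,key=cv2.contourArea)
    h=cv2.convexHull(q)
    for e in np.arange(2,12,.5):
        r=cv2.approxPolyDP(h,e,True)[:,0]
        if len(r)<=4:break
    return r.astype(float)+.0,cv2.contourArea(q)
def model(v):
    phi,la,lz,b=v;u=-np.cos(phi)*ex+np.sin(phi)*ez;n=np.sin(phi)*ex+np.cos(phi)*ez
    L=X+ex*la+ez*lz+ey*b
    return [L+n*.004+u*t+ey*y for t in(0,.11) for y in(-.03,.03)]
Q=[(c,quad(c)[0]) for c in(s,p)]
for c,q in Q: print(q.tolist())
def res(v):
    r=[]
    for c,q in Q:
        if len(q)!=4: continue
        for P in model(v):
            u=proj(c,P);d=q-u;r+=list(d[np.argmin((d**2).sum(1))])
    return r
f=least_squares(res,[np.radians(45),.047,-.025,0],loss="soft_l1")
print("phi",np.degrees(f.x[0]),"L fwd,z,lat mm",f.x[1:]*1e3,"res",np.array(res(f.x)))
E
python3 plp.py
```

```text
21.1833 [ 0.6038 -0.0394  0.1862] [0.494  0.8695 0.0054 0.0042] [ 0.5126  0.2384 -0.0803] tcp rest x,y -8.349008956341148 1.8023455089183682
tcp bed a,b -247.8531726073229 -197.86130722303454 toolx 120.79482040831527
[[250.0, 162.0], [249.0, 209.0], [225.0, 209.0], [225.0, 163.0]]
[[294.0, 169.0], [281.0, 223.0], [231.0, 222.0], [222.0, 169.0]]
phi 65.62133575312447 L fwd,z,lat mm [  89.05 -206.01   -2.3 ] res [  1.07 -42.13  -0.65 -42.65   2.47   1.95  -0.36   1.51  -6.14  -0.09
   5.03   1.15   0.6   -0.88  -1.99   0.45]
```

Opening reads 50 mm (nothing held) and the scene still shows orange at rows 162–209: the fingers missed the plate. I'll measure where the plate is now.

```bash
cat > pnp.py <<'E'
from h import *
from scipy.optimize import least_squares
from scipy.spatial.transform import Rotation as Ro
np.set_printoptions(precision=2,suppress=True)
def mask(c):
    hs=cv2.cvtColor(c["frame"],cv2.COLOR_RGB2HSV);m=((hs[...,0]<18)&(hs[...,1]>110)&(hs[...,2]>35)).astype(np.uint8)
    k=cv2.morphologyEx(m,3,np.ones((7,7)));q=max(cv2.findContours(k,0,1)[0],key=cv2.contourArea);z=np.zeros_like(m);cv2.drawContours(z,[q],-1,1,-1);return z,q
def fit(cams,R0,yaw,x,y,z,phi=45):
    """pose in frame R0/yaw: origin x,y,z mm of lower end, tilt phi; fits orange-face corners"""
    T=[]
    for c in cams:
        h=cv2.convexHull(mask(c)[1])
        for e in np.arange(2,12,.5):
            r=cv2.approxPolyDP(h,e,True)[:,0]
            if len(r)<=4:break
        T.append(r.astype(float))
    def model(v):
        a=np.radians(yaw+v[4]);ex=np.array([np.cos(a),np.sin(a),0]);ey=np.array([-ex[1],ex[0],0]);ez=np.array([0,0,1.])
        a0=np.radians(yaw);e0=np.array([np.cos(a0),np.sin(a0),0]);f0=np.array([-e0[1],e0[0],0])
        ph=np.radians(v[3]);u=-np.cos(ph)*ex+np.sin(ph)*ez;n=np.sin(ph)*ex+np.cos(ph)*ez
        L=np.array(R0)+(e0*v[0]+f0*v[1]+ez*v[2])/1e3
        return [L+n*.004+u*t+ey*w for t in(0,.11) for w in(-.03,.03)]
    def res(v):
        r=[]
        for c,q in zip(cams,T):
            for P in model(v):
                d=q-proj(c,P);r+=list(d[np.argmin((d**2).sum(1))])
        return r
    f=least_squares(res,[x,y,z,phi,0],loss="soft_l1",x_scale=[1,1,1,1,1]);return f.x,np.array(res(f.x)),T
E
python3 - <<'E'
from pnp import *
s=manip.camera("scene");p=manip.camera("wrist");t=manip.camera("top");save(p,"x1.png");save(s,"x1s.png")
R0=[.6065,-.0475,0]
for nm,cs in (("sw",[s,p]),("w",[p]),("s",[s])):
    v,r,T=fit(cs,R0,-59.1,38.8,0,72.8);print(nm,v,r)
o=manip.get_obs();print(o["grip_width"],o["clock"],o["ft_force"])
E
python3 -c "
import cv2,numpy as np
a=cv2.imread('pics/x1s.png')[120:250,190:300];b=cv2.imread('pics/x1.png')[120:384,120:400]
cv2.imwrite('pics/x2.png',np.hstack([cv2.resize(a,(340,400),interpolation=3),cv2.resize(b,(424,400),interpolation=3)]))"
```

```text
sw [39.59 -0.39 73.11 41.84 -1.13] [ 2.32 -0.82 -0.41 -1.61  1.33  0.71 -1.05  0.1   0.35  0.32 -1.3  -0.23
  0.72  0.09 -0.55  0.07]
w [41.53 -0.66 69.08 41.32 -1.32] [ 0.24  0.37 -0.7  -0.33 -0.06  0.11  0.31 -0.13]
s [ 3.68 -2.69 41.41 46.66 -0.23] [ 0.53  0.54 -0.73  0.09  0.7  -0.14 -0.5  -0.48]
0.5872097300561395 21.4333 [ 0.38  0.62 -1.24]
```

```bash
python3 - <<'E'
from h import *
np.set_printoptions(precision=2,suppress=True)
s=manip.camera("scene")
a=np.radians(-58.6);ey=np.array([-np.sin(a),np.cos(a),0])
X=np.array([.5959,-.0205,.1167])
for h in range(0,50,5): print(h,proj(s,X+[0,0,h/1e3]-ey*.045),proj(s,X+[0,0,h/1e3]+ey*.045))
# earlier closed-on-plate look at r2: TCP
X=np.array([.6092,-.0522,.1365])
for h in range(0,50,10): print("r2",h,proj(s,X+[0,0,h/1e3]-ey*.035),proj(s,X+[0,0,h/1e3]+ey*.035))
# now: dark finger tips
X=np.array(manip.get_obs()["position"])
for h in range(0,60,10): print("now",h,proj(s,X+[0,0,h/1e3]-ey*.03),proj(s,X+[0,0,h/1e3]+ey*.03))
g=cv2.cvtColor(s["frame"],cv2.COLOR_RGB2GRAY);print(g[130:170:2,205:265:3])
E
```

```text
0 [220.32 175.66] [259.32 175.91]
5 [220.13 174.01] [259.29 174.26]
10 [219.94 172.34] [259.26 172.58]
15 [219.74 170.66] [259.23 170.9 ]
20 [219.55 168.96] [259.2 169.2]
25 [219.35 167.25] [259.17 167.49]
30 [219.16 165.53] [259.14 165.76]
35 [218.96 163.79] [259.11 164.02]
40 [218.75 162.04] [259.08 162.26]
45 [218.55 160.27] [259.05 160.49]
r2 0 [220.09 178.9 ] [251.9  179.11]
r2 10 [219.69 175.44] [251.77 175.65]
r2 20 [219.28 171.92] [251.64 172.12]
r2 30 [218.86 168.34] [251.51 168.53]
r2 40 [218.43 164.7 ] [251.38 164.88]
now 0 [221.65 157.94] [249.67 158.09]
now 10 [221.25 154.2 ] [249.52 154.34]
now 20 [220.84 150.39] [249.37 150.52]
now 30 [220.43 146.51] [249.22 146.64]
now 40 [220.01 142.56] [249.06 142.68]
now 50 [219.58 138.53] [248.9  138.65]
[[121 123 121  60  47  40 116 123 121 122 121 123 121 114  46  32  97 120
  122 119]
 [122 122 122  71  47  40 114 123 121 121 122 121 120 115  50  31  99 122
  122 121]
 [122 122 121  79  43  40 113 122 122 122 121 122 121 118  50  34  91 122
  121 122]
 [123 122 122  90  43  41 112 121 122 121 121 121 120 118  50  37  88 122
  1
[... 668 characters left out ...]
 123 121
  120 123]
 [123 122 123 122 121 122 121 122 121 122 121 121 122 121 120 120 123 122
  122 123]
 [121 122 121 122 121 122 122 123 122 123 122 121 121 121 122 121 121 122
  121 122]
 [122 122 123 122 122 122 121 121 121 120 120 121 122 120 122 123 122 121
  121 123]
 [122 122 121 123 121 121 120 112 111 107 116 118 118 118 119 118 122 122
  121 122]
 [121 123 123 122 121 121 120  78  78  76  81  83  85  84  84  90 123 122
  120 120]
 [122 123 122 122 123 119 119  70  70  73  74  74  76  74  75  79 122 122
  121 122]
 [123 119 122 121 121 122 116  59  51  63  67  53  70  58  61  80 122 123
  121 121]
 [122 121 122 121 122 120 115  58  42  54  61  48  71  52  58  80 121 121
  122 122]]
```

View pics/x2.png

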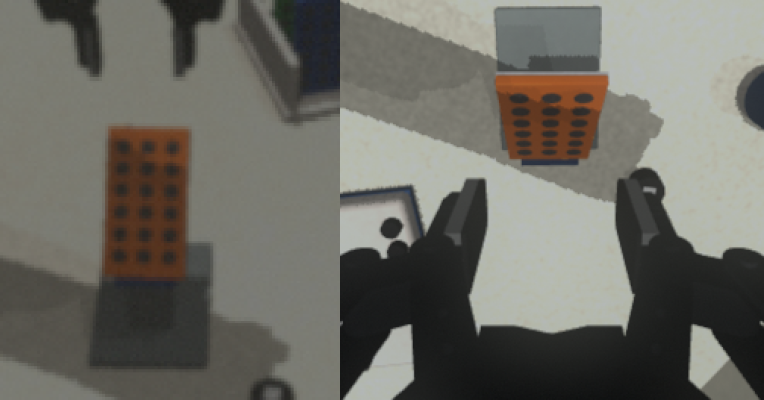

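The plate sits untouched on the rest. In the scene the fingertips end at row 144, while the reported TCP projects to row 158, so the real tips seem to be off the reported TCP. I'll triangulate them.

```bash
python3 - <<'E'
from h import *
np.set_printoptions(precision=4,suppress=True)
s=manip.camera("scene");p=manip.camera("wrist");X=np.array(manip.get_obs()["position"]);print(X)
L=tri([(s,(221.4,144.4)),(p,(215.8,238.8))]);R=tri([(s,(247.6,144.4)),(p,(304.9,238.8))])
print(L,R,(L+R)/2-X,np.linalg.norm(L-R))
a=np.radians(-59.1);ex=np.array([np.cos(a),np.sin(a),0]);print("fwd",((L+R)/2-X)@ex)
print([proj(p,X+[0,0,z]) for z in (0,.02,.04)])
print(np.array(p["pose"])[:3,3]-X)
E
```

```text
[ 0.6028 -0.0395  0.1838]
[ 0.5766 -0.0498  0.2154] [ 0.6233 -0.0218  0.2162] [-0.0028  0.0037  0.032 ] 0.054474321668613455
fwd -0.004607422396764213
[array([259.6866, 223.4092]), array([260.0796, 236.4155]), array([260.5665, 252.5294])]
[-0.0447  0.0706  0.1789]
```

The real fingertips are about 32 mm above the reported TCP at this opening, so I have to go roughly 26 mm deeper. Opening, then descending again.

jog_arm(translation=[[0, 0, 5], [0, 0, 5], [0, 0, 5], [0, 0, 5], [0, 0, 5], [0, 0, 5]], turn=[0, 0, 0, 0, 0, 0], grip=85)

```text
clock: 22.08
position: [0.6027, -0.0395, 0.1888]
ee_rot: [0.494, 0.869, 0.005, 0.003]
ft_force: [0.8, -0.5, 0.1]
grip_width: 0.994
```

jog_arm(translation=[[0, -3.5, -8], [0, -3.5, -25], [0, -3.5, -45], [0, -3.5, -65], [0, -3.5, -85], [0, -3.5, -102], [0, -3.5, -112], [0, -3.5, -116], [0, -3.5, -116], [0, -3.5, -116]], turn=[0, 0, 0, 0, 0, 0, 0, 0, 0, 0])

```text
clock: 22.92
position: [0.6031, -0.0429, 0.0734]
ee_rot: [0.494, 0.869, 0.005, 0.003]
ft_force: [0.4, -0.0, 1.0]
grip_width: 0.993
```

```bash
python3 st.py
```

```text
22.9167 [ 0.6031 -0.0429  0.0734] [0.4939 0.8695 0.0049 0.0029] [ 0.3766 -0.0103  0.9522] tcp rest x,y -5.650264685789123 -0.5447716847725619
tcp bed a,b -245.2198566955862 -195.4410123922853 toolx 120.80117334987702
```

jog_arm(translation=[[0, 0, 0], [0, 0, 0], [0, 0, 0], [0, 0, 0], [0, 0, 0], [0, 0, 0], [0, 0, 0], [0, 0, 0]], turn=[0, 0, 0, 0, 0, 0, 0, 0], grip=50, grip_force=35)

```text
clock: 23.58
position: [0.6039, -0.043, 0.0748]
ee_rot: [0.494, 0.869, 0.005, 0.004]
ft_force: [-1.2, -0.3, 6.0]
grip_width: 0.691
```

```bash
python3 st.py; python3 - <<'E'
from pnp import *
s=manip.camera("scene");p=manip.camera("wrist")
v,r,T=fit([s,p],[.6065,-.0475,0],-59.1,38.8,0,72.8);print(v,r)
E
```

```text
23.5833 [ 0.6039 -0.043   0.0748] [0.494  0.8694 0.0052 0.0039] [-1.2146 -0.3185  6.0102] tcp rest x,y -5.186437248660133 0.062474484662217084
tcp bed a,b -245.77161610865892 -194.9123864831468 toolx 120.79157962799587
[39.92 -0.92 73.83 41.87 -0.24] [ 1.6  -0.85 -0.19 -1.34  0.17  1.76 -8.27 -0.6   1.31  0.26 -0.08 -0.18
  0.06 -2.15 -0.46  6.51]
```

Now 59 mm opening with load: gripped. Lifting.

jog_arm(translation=[[0, 0, 4], [0, 0, 12], [0, 0, 25], [0, 0, 42], [0, 0, 60], [0, 0, 78], [0, 0, 94], [0, 0, 105], [0, 0, 110], [0, 0, 110]], turn=[0, 0, 0, 0, 0, 0, 0, 0, 0, 0])

```text
clock: 24.52
position: [0.6045, -0.043, 0.1863]
ee_rot: [0.494, 0.869, 0.006, 0.005]
ft_force: [0.2, 0.1, -2.0]
grip_width: 0.692
```

```bash
python3 st.py;  python3 - <<'E'
from pnp import *
s=manip.camera("scene");p=manip.camera("wrist");o=manip.get_obs();X=np.array(o["position"])
y=np.degrees(2*np.arctan2(o["ee_rot"][1],o["ee_rot"][0]))-180
for n,cs in (("sw",[s,p]),("w",[p]),("s",[s])):
    v,r,T=fit(cs,X,y,44,0,-2);print(n,v,r);
print(o["grip_width"],[t.tolist() for t in T])
E
```

```text
24.5167 [ 0.6045 -0.043   0.1863] [0.494  0.8694 0.0056 0.0048] [ 0.1649  0.0847 -1.9728] tcp rest x,y -4.944503537474912 0.5926553781547095
tcp bed a,b -246.27152477951313 -194.61286182433366 toolx 120.79422508110571
sw [43.63 -0.02 -0.16 42.34  0.13] [ 1.77 -1.6  -0.75 -1.94  0.37  0.44 -6.75 -0.76 -0.3   0.86  1.13 -1.27
  1.16 -1.06 -2.58  3.2 ]
w [45.26 -0.38 -2.44 42.25 -0.01] [-0.28  1.    2.12 -1.3  -0.02 -1.7  -0.34  2.24]
s [ -5.02  -5.68 -34.06  52.37   3.04] [ 0.24  0.07 -0.14  0.64  1.79 -0.11 -3.92 -0.56]
0.6884532464894147 [[[242.0, 118.0], [247.0, 170.0], [220.0, 170.0], [220.0, 119.0]]]
```

The plate is held at about 43–45°, weight -2 N; its lower end is 44 mm ahead of and 2 mm below the TCP. Carrying it over the bed.

jog_arm(translation=[[-1, -4, 0], [-4, -15, 0], [-9, -33, 0], [-15, -55, 0], [-21, -78, 0], [-27, -101, 0], [-33, -124, 0], [-39, -147, 0], [-45, -170, 0], [-51, -192, 0], [-57, -213, 0], [-62, -232, 0]], turn=[-1, -4, -9, -14, -19, -24, -29, -34, -39, -44, -49, -54])

```text
clock: 25.62
position: [0.5402, -0.2768, 0.1831]
ee_rot: [0.837, 0.548, 0.002, 0.005]
ft_force: [0.7, 0.1, -2.4]
grip_width: 0.688
```

jog_arm(translation=[[-5, -20, 0], [-10, -38, 0], [-15, -55, 0], [-19, -68, 0], [-21, -76, 0], [-21, -76, 0], [-21, -76, 0], [-21, -76, 0], [-21, -76, 0]], turn=[-5, -10, -15, -20, -25, -28.5, -29.5, -29.5, -29.5])

```text
clock: 26.37
position: [0.5191, -0.3523, 0.1826]
ee_rot: [0.948, 0.318, 0.001, 0.005]
ft_force: [0.1, 0.8, -1.4]
grip_width: 0.691
```

```bash
cat > f2.py <<'E'
from pnp import *
import sys
p=manip.camera("wrist");s=manip.camera("scene");o=manip.get_obs();X=np.array(o["position"])
y=np.degrees(2*np.arctan2(o["ee_rot"][1],o["ee_rot"][0]))-180
x,z,ph=map(float,sys.argv[1:4])
for n,cs in (("sw",[s,p]),("w",[p]),("s",[s])):
    v,r,T=fit(cs,X,y,x,0,z,ph);print(n,v,np.abs(r).max());
print(o["grip_width"],[t.tolist() for t in T]);save(p,"z.png");save(s,"zs.png")
E
python3 st.py; python3 f2.py 44 -2 44
```

```text
26.3667 [ 0.5191 -0.3523  0.1826] [0.9481 0.3178 0.0007 0.0048] [ 0.0571  0.8247 -1.4299] tcp rest x,y 216.65960238554948 -231.47057330470682
tcp bed a,b 9.047440162120859 -0.25765090939634056 toolx 37.05973141373045
sw [31.53 -5.96 16.81 44.51 -0.78] 204.034104245737
w [46.36 -2.04 -2.85 42.14 -0.74] 2.1019491636761813
s [-294.19 -192.44  241.44  140.59    0.83] 12.665172488273583
0.6892619861359044 [[[243.0, 0.0], [250.0, 53.0], [195.0, 40.0], [192.0, 0.0]]]
```

```bash
cat > side.py <<'E'
from pnp import *
import sys
la,lz,ph=map(float,sys.argv[1:4])
p=manip.camera("wrist");o=manip.get_obs();X=np.array(o["position"]);a=np.radians(np.degrees(2*np.arctan2(o["ee_rot"][1],o["ee_rot"][0]))-180)
ex=np.array([np.cos(a),np.sin(a),0]);ey=np.array([-ex[1],ex[0],0]);ez=np.array([0,0,1.]);ph=np.radians(ph)
u=-np.cos(ph)*ex+np.sin(ph)*ez;n=np.sin(ph)*ex+np.cos(ph)*ez;L=X+(ex*la+ez*lz)/1e3
m,_=mask(p);r=np.nonzero(m.any(1))[0];print("rows",r[0],r[-1])
for t in np.linspace(.005,.105,8):
    q=[proj(p,L+n*.004+u*t+ey*w) for w in(-.03,.03)];row=int(round((q[0][1]+q[1][1])/2));c=np.nonzero(m[row])[0]
    if len(c): 
        lo,hi=sorted([q[0][0],q[1][0]]);print(t,row,"model",round(lo,1),round(hi,1),"mask",c[0]-.5,c[-1]+.5,"lat mm (+ right)",round(((c[0]+c[-1])/2-(lo+hi)/2)*60/(hi-lo),2))
print("ey sign right:",proj(p,L+ey*.03)[0]>proj(p,L)[0])
B=np.array([.5265,-.347,.078])
print("fwd end row model",proj(p,L+n*.004)[1],"top",proj(p,L+n*.004+u*.11)[1])
E
python3 side.py 44.5 -2 44
```

```text
rows 223 280
0.005 277 model 220.6 299.4 mask 217.5 299.5 lat mm (+ right) -1.15
0.019285714285714285 274 model 218.2 302.2 mask 215.5 301.5 lat mm (+ right) -1.21
0.03357142857142857 270 model 215.4 305.4 mask 212.5 304.5 lat mm (+ right) -1.28
0.047857142857142855 265 model 212.3 309.1 mask 208.5 307.5 lat mm (+ right) -1.66
0.06214285714285714 259 model 208.6 313.3 mask 203.5 312.5 lat mm (+ right) -1.7
0.07642857142857143 253 model 204.3 318.3 mask 199.5 317.5 lat mm (+ right) -1.48
0.09071428571428572 245 model 199.1 324.3 mask 193.5 323.5 lat mm (+ right) -1.54
0.105 235 model 192.8 331.6 mask 187.5 329.5 lat mm (+ right) -1.61
ey sign right: True
fwd end row model 278.6065149070047 top 231.54472831701722
```

jog_arm(translation=[[2, -0.3, -6], [2, -0.3, -20], [2, -0.3, -38], [2, -0.3, -56], [2, -0.3, -72], [2, -0.3, -84], [2, -0.3, -91], [2, -0.3, -94], [2, -0.3, -94], [2, -0.3, -94]], turn=[0.3, 0.3, 0.3, 0.3, 0.3, 0.3, 0.3, 0.3, 0.3, 0.3], grip_force=22)

```text
clock: 27.35
position: [0.5217, -0.353, 0.0898]
ee_rot: [0.947, 0.32, 0.001, 0.005]
ft_force: [1.0, -0.3, -1.5]
grip_width: 0.689
```

```bash
python3 st.py
```

```text
27.35 [ 0.5217 -0.353   0.0898] [0.9474 0.32   0.0013 0.0055] [ 1.0028 -0.2695 -1.4846] tcp rest x,y 218.6006618309967 -229.64752814415542
tcp bed a,b 7.452124190116889 1.87452459408332 toolx 37.323463571702725
```

jog_arm(translation=[[0, 0, -4], [0, 0, -8], [1.6, 1.2, -10.5], [3.2, 2.5, -13.5], [4.8, 3.8, -16.5], [6.3, 5, -20], [6.3, 5, -20], [6.3, 5, -20]], turn=[0, 0, 0, 0, 0, 0, 0, 0])

```text
clock: 28.02
position: [0.5303, -0.3474, 0.0713]
ee_rot: [0.947, 0.321, 0.003, 0.006]
ft_force: [3.5, 2.6, 6.5]
grip_width: 0.692
```

```bash
python3 st.py; python3 side.py 57 14 30; python3 f2.py 56 12 30|grep "^w"
```

```text
28.0167 [ 0.5303 -0.3474  0.0713] [0.9472 0.3207 0.0029 0.0064] [3.4928 2.5669 6.4539] tcp rest x,y 218.20678854810689 -219.39609340977162
tcp bed a,b -2.7793274085506927 2.625822444757545 toolx 37.407656928860014
rows 209 301
0.019285714285714285 296 model 216.3 304.6 mask 217.5 300.5 lat mm (+ right) -1.01
0.03357142857142857 288 model 213.8 307.6 mask 213.5 303.5 lat mm (+ right) -1.41
0.047857142857142855 278 model 211.0 311.0 mask 209.5 306.5 lat mm (+ right) -1.78
0.06214285714285714 267 model 207.7 314.8 mask 206.5 311.5 lat mm (+ right) -1.26
0.07642857142857143 255 model 204.0 319.2 mask 201.5 315.5 lat mm (+ right) -1.6
0.09071428571428572 240 model 199.6 324.3 mask 196.5 321.5 lat mm (+ right) -1.42
0.105 223 model 194.5 330.3 mask 190.5 326.5 lat mm (+ right) -1.72
ey sign right: True
fwd end row model 306.1637884418515 top 216.4509018875056
w [56.63 -0.88  7.42 29.91  0.19] 0.3653535782724475
```

jog_arm(translation=[[-0.3, 1.2, -4], [0, 1.8, -8], [0.7, 2.3, -12], [1.3, 2.5, -15], [1.7, 2.7, -17], [1.7, 2.7, -17], [1.7, 2.7, -17]], turn=[-0.2, -0.2, -0.2, -0.2, -0.2, -0.2, -0.2])

```text
clock: 28.75
position: [0.5349, -0.3437, 0.056]
ee_rot: [0.947, 0.32, 0.005, 0.007]
ft_force: [4.8, 4.1, 6.3]
grip_width: 0.687
```

```bash
python3 st.py; python3 side.py 61 25 15; python3 f2.py 61 25 15|grep "^w"
```

```text
28.75 [ 0.5349 -0.3437  0.056 ] [0.9474 0.3199 0.0051 0.0075] [4.7865 4.1356 6.2504] tcp rest x,y 217.40755063201152 -213.56427603682272
tcp bed a,b -8.66389062127669 2.481631899350153 toolx 37.3150644083776
rows 195 326
0.005 317 model 216.9 304.4 mask 214.5 303.5 lat mm (+ right) -1.12
0.019285714285714285 305 model 215.1 306.5 mask 211.5 306.5 lat mm (+ right) -1.17
0.03357142857142857 291 model 213.1 308.7 mask 209.5 307.5 lat mm (+ right) -1.53
0.047857142857142855 276 model 211.0 311.2 mask 206.5 311.5 lat mm (+ right) -1.26
0.06214285714285714 259 model 208.6 314.0 mask 203.5 314.5 lat mm (+ right) -1.3
0.07642857142857143 240 model 206.0 317.0 mask 199.5 318.5 lat mm (+ right) -1.35
0.09071428571428572 220 model 203.0 320.4 mask 196.5 321.5 lat mm (+ right) -1.39
0.105 197 model 199.7 324.2 mask 195.5 322.5 lat mm (+ right) -1.44
ey sign right: True
fwd end row model 321.5597346465142 top 187.74382354789435
w [64.98 -1.01 23.48 15.8   0.53] 0.625727921659859
```

jog_arm(translation=[[0.5, 2.2, -2], [1.2, 3, -5], [1.7, 3.3, -8], [2, 3.5, -11], [2.2, 3.7, -13], [2.2, 3.7, -13]], turn=[0, 0, 0, 0, 0, 0])

```text
clock: 29.4
position: [0.5385, -0.3395, 0.0434]
ee_rot: [0.947, 0.32, 0.006, 0.008]
ft_force: [4.5, 2.1, 4.3]
grip_width: 0.693
```

```bash
python3 st.py; python3 side.py 66 39 4; python3 f2.py 66 39 4|grep "^w"
```

```text
29.4 [ 0.5385 -0.3395  0.0434] [0.9472 0.3204 0.0061 0.008 ] [4.5407 2.0806 4.283 ] tcp rest x,y 215.65240805235138 -208.26417088927883
tcp bed a,b -14.126608954308296 1.3282245715090497 toolx 37.37429523308006
rows 190 340
0.005 338 model 214.5 307.7 mask 247.5 271.5 lat mm (+ right) -1.05
0.019285714285714285 322 model 213.1 309.3 mask 210.5 308.5 lat mm (+ right) -1.07
0.03357142857142857 304 model 211.6 311.0 mask 209.5 308.5 lat mm (+ right) -1.38
0.047857142857142855 285 model 210.0 312.8 mask 206.5 311.5 lat mm (+ right) -1.38
0.06214285714285714 265 model 208.2 314.7 mask 203.5 313.5 lat mm (+ right) -1.66
0.07642857142857143 243 model 206.3 316.8 mask 201.5 316.5 lat mm (+ right) -1.38
0.09071428571428572 220 model 204.3 319.0 mask 198.5 318.5 lat mm (+ right) -1.65
0.105 195 model 202.1 321.4 mask 196.5 321.5 lat mm (+ right) -1.38
ey sign right: True
fwd end row model 343.66178810165377 top 185.3198012881276
w [67.24 -1.09 30.23  8.84  0.4 ] 3.0420350920005603
```

jog_arm(translation=[[0, 0, -2], [0, 0, -4], [0, 0, -6], [0, 0, -8], [0, 0, -8], [0, 0, -8]], turn=[0, 0, 0, 0, 0, 0])

```text
clock: 30.05
position: [0.5378, -0.3396, 0.0353]
ee_rot: [0.947, 0.32, 0.006, 0.008]
ft_force: [3.0, 2.2, 4.5]
grip_width: 0.692
```

```bash
python3 st.py; cat > flat.py <<'E'
from pnp import *
p=manip.camera("wrist");s=manip.camera("scene");save(p,"f.png");save(s,"fs.png")
B=np.array([.5265,-.347,0]);a=np.radians(-142.7);ex=np.array([np.cos(a),np.sin(a),0]);ey=np.array([-ex[1],ex[0],0])
for nm,c in(("w",p),("s",s)):
    hs=cv2.cvtColor(c["frame"],cv2.COLOR_RGB2HSV);m=((hs[...,0]<18)&(hs[...,1]>110)&(hs[...,2]>35)).astype(np.uint8)
    if nm=="s": m[:200]=0;m[:,200:]=0
    k=cv2.morphologyEx(m,3,np.ones((7,7)));q=max(cv2.findContours(k,0,1)[0],key=cv2.contourArea);h=cv2.convexHull(q)
    for e in np.arange(1,12,.5):
        r=cv2.approxPolyDP(h,e,True)[:,0]
        if len(r)<=4:break
    print(nm,"meas",r.tolist())
    print("   exp flat",np.round([proj(c,B+ex*x+ey*y+[0,0,.086]) for x in(.055,-.055) for y in(-.03,.03)],1).tolist())
    print("   corners as (a,b) at z=86:",np.round([[(atz(c,v,.086)-B)@ex*1e3,(atz(c,v,.086)-B)@ey*1e3] for v in r],1).tolist())
E
python3 flat.py
```

```text
30.05 [ 0.5378 -0.3396  0.0353] [0.9473 0.3201 0.0055 0.0076] [2.9593 2.1928 4.4764] tcp rest x,y 215.36340355400387 -208.9964428744798
tcp bed a,b -13.431115570149162 0.9593955962832715 toolx 37.3440006334052
w meas [[317, 189], [308, 342], [210, 343], [198, 192]]
   exp flat [[212.0, 357.0], [307.8, 355.4], [199.7, 188.9], [320.2, 188.2]]
   corners as (a,b) at z=86: [[-54.6, 28.4], [44.1, 29.5], [43.7, -30.6], [-53.4, -31.0]]
s meas [[137, 283], [120, 284], [100, 261], [142, 256]]
   exp flat [[84.7, 260.5], [75.4, 287.9], [142.5, 256.4], [137.1, 283.2]]
   corners as (a,b) at z=86: [[-54.7, 29.5], [-24.1, 28.9], [25.2, -26.3], [-53.9, -31.1]]
```

jog_arm(translation=[[0, 0, -2], [0, 0, -3], [0, 0, -4], [0, 0, -4], [0, 0, -4]], turn=[0, 0, 0, 0, 0])

```text
clock: 30.57
position: [0.5379, -0.3398, 0.034]
ee_rot: [0.947, 0.32, 0.006, 0.008]
ft_force: [-6.7, 7.2, 27.5]
grip_width: 0.689
```

```bash
python3 st.py; python3 flat.py
```

```text
30.5667 [ 0.5379 -0.3398  0.034 ] [0.9474 0.32   0.0056 0.008 ] [-6.7384  7.2187 27.4667] tcp rest x,y 215.56146846869237 -209.00169767926508
tcp bed a,b -13.403815429184236 1.1556404069336086 toolx 37.32522970914944
w meas [[317, 189], [308, 343], [210, 343], [200, 190]]
   exp flat [[211.5, 358.9], [307.9, 357.2], [198.8, 189.8], [320.4, 189.0]]
   corners as (a,b) at z=86: [[-55.0, 28.3], [43.5, 29.4], [42.2, -30.2], [-54.9, -29.4]]
s meas [[137, 283], [121, 285], [100, 261], [141, 256]]
   exp flat [[84.7, 260.5], [75.4, 287.9], [142.5, 256.4], [137.1, 283.2]]
   corners as (a,b) at z=86: [[-54.7, 29.5], [-26.3, 31.2], [25.2, -26.3], [-51.9, -31.3]]
```

Force jumped at z=34 mm and the far end sits at a≈-55, b≈0: the plate is flat and seated. Relax and release.

jog_arm(translation=[[0, 0, 0.5], [0, 0, 0.5], [0, 0, 0.5]], turn=[0, 0, 0])

```text
clock: 30.92
position: [0.5374, -0.3402, 0.0342]
ee_rot: [0.947, 0.32, 0.005, 0.008]
ft_force: [0.7, 0.5, 4.3]
grip_width: 0.689
```

jog_arm(translation=[[0, 0, 0], [0, 0, 0], [0, 0, 0], [0, 0, 0], [0, 0, 0], [0, 0, 0], [0, 0, 0]], turn=[0, 0, 0, 0, 0, 0, 0], grip=85)

```text
clock: 31.5
position: [0.5373, -0.3401, 0.0341]
ee_rot: [0.947, 0.32, 0.005, 0.008]
ft_force: [-0.1, 1.6, -0.3]
grip_width: 0.997
```

jog_arm(translation=[[0, 0, 5], [0, 0, 20], [0, 0, 40], [0, 0, 70], [0, 0, 100], [0, 0, 130], [0, 0, 160], [-13, -10, 190], [-26, -20, 200], [-40, -30, 200], [-40, -30, 200], [-40, -30, 200]], turn=[0, 0, 0, 0, 0, 0, 0, 0, 0, 0, 0, 0])

```text
clock: 32.5
position: [0.4966, -0.3709, 0.2346]
ee_rot: [0.948, 0.319, 0.005, 0.008]
ft_force: [0.4, -0.7, -0.2]
grip_width: 0.995
```

```bash
python3 st.py; python3 flat.py; python3 - <<'E'
from h import *
np.set_printoptions(precision=4,suppress=True)
s=manip.camera("scene");t=manip.camera("top")
for n in ("plate_green_center","plate_blue_center","bottle","specimen"):
    print(n,[(np.round(d["at"],1).tolist(),round(d["confidence"],2)) for c in(s,t) for d in manip.pinpoint(c,n)[:1]])
E
```

```text
32.5 [ 0.4966 -0.3709  0.2346] [0.9477 0.3189 0.0053 0.0083] [ 0.4177 -0.6588 -0.228 ] tcp rest x,y 221.06579180925215 -260.33904476335806
tcp bed a,b 38.22715420309069 0.9031410976994195 toolx 37.19732224794061
w meas [[281, 94], [279, 185], [234, 186], [230, 95]]
   exp flat [[232.8, 185.8], [280.3, 185.4], [229.5, 92.8], [282.4, 92.6]]
   corners as (a,b) at z=86: [[-53.5, 28.5], [54.5, 28.4], [55.3, -28.5], [-52.6, -29.5]]
s meas [[142, 257], [136, 284], [75, 287], [86, 260]]
   exp flat [[84.7, 260.5], [75.4, 287.9], [142.5, 256.4], [137.1, 283.2]]
   corners as (a,b) at z=86: [[-54.3, -28.7], [-53.3, 31.4], [56.2, 28.1], [52.9, -31.1]]
plate_green_center [([287.9, 123.2], 0.72), ([143.7, 220.9], 0.5)]
plate_blue_center [([293.5, 134.5], 0.84), ([162.6, 204.2], 0.6)]
bottle [([321.4, 225.1], 0.74), ([245.0, 139.0], 0.67)]
specimen [([273.7, 249.8], 0.48), ([396.4, 244.7], 0.36)]
```

```bash
python3 - <<'E'
from pnp import *
np.set_printoptions(precision=1,suppress=True)
s=manip.camera("scene");p=manip.camera("wrist");B=np.array([.5265,-.347,0]);a=np.radians(-142.7);ex=np.array([np.cos(a),np.sin(a),0]);ey=np.array([-ex[1],ex[0],0])
W=[[230,95],[281,94],[279,185],[234,186]];S=[[142,257],[136,284],[75,287],[86,260]]
for w,q in zip(W,S):
    X=tri([(s,q),(p,w)]);print((X-B)@ex*1e3,(X-B)@ey*1e3,X[2]*1e3)
v,r,_=fit([p],B,-142.7,55,0,82,0);print("w",v,np.abs(r).max())
for n in ("plate_orange_center",):
    A=[(c,manip.pinpoint(c,n)[0]["at"]) for c in(s,p)];X=tri(A);print((X-B)@ex*1e3,(X-B)@ey*1e3,X[2]*1e3)
E
```

```text
-53.6438122621448 -30.0943287085925 84.21242815891543
-53.47066305709455 28.864628955579708 83.08639299334952
54.37940691309973 28.457309417497875 86.69582855971994
52.36752673001956 -28.75371702966125 88.84155709986129
w [57.   0.  75.1 -1.6  0.6] 0.9660461730484258
4.529150902626916 -0.6518136068104673 74.6605481442702
```

The two cameras agree on the position but hint at 3 mm more height at one end, so I take a closer look before handing in.

jog_arm(translation=[[-14, -10, -15], [-14, -10, -45], [-14, -10, -75], [-14, -10, -100], [-14, -10, -112], [-14, -10, -112], [-14, -10, -112], [-14, -10, -112]], turn=[0, 0, 0, 0, 0, 0, 0, 0])

```text
clock: 33.97
position: [0.4843, -0.3807, 0.124]
ee_rot: [0.947, 0.32, 0.006, 0.009]
ft_force: [0.7, -0.2, 0.8]
grip_width: 0.995
```

```bash
python3 st.py; cat > close.py <<'E'
from pnp import *
p=manip.camera("wrist");save(p,"close.png")
B=np.array([.5265,-.347,0]);a=np.radians(-142.7);ex=np.array([np.cos(a),np.sin(a),0]);ey=np.array([-ex[1],ex[0],0])
pt=lambda x,y,z:proj(p,B+(ex*x+ey*y)/1e3+[0,0,z/1e3])
q=mask(p)[1];h=cv2.convexHull(q)
for e in np.arange(1,12,.5):
    r=cv2.approxPolyDP(h,e,True)[:,0]
    if len(r)<=4:break
print("meas",r.tolist(),"corners@86",np.round([[(atz(p,v,.086)-B)@ex*1e3,(atz(p,v,.086)-B)@ey*1e3] for v in r],1).tolist())
print("exp",np.round([pt(x,y,86) for x in(55,-55) for y in(-30,30)],1).tolist())
for z in(80,83,86,89,92): print("width px at z",z,[round(abs(pt(x,30,z)-pt(x,-30,z))[0],1) for x in(-50,0,50)])
m=mask(p)[0]
for x in(-50,0,50):
    row=int(round(pt(x,0,86)[1]));c=np.nonzero(m[row])[0];print("mask width",x,row,len(c))
for y in(-12,0,12):
    for sg in(1,-1):
        print("profile y",y,"end",sg,[(x,p["frame"][tuple(np.round(pt(sg*x,y,84)[::-1]).astype(int))].tolist()) for x in(50,52,54,55,56,57,58,59,61,63,65,68)])
E
python3 close.py
```

```text
33.9667 [ 0.4843 -0.3807  0.124 ] [0.9474 0.3198 0.006  0.009 ] [ 0.6829 -0.2459  0.7933] tcp rest x,y 223.18862773693968 -276.0040332455652
tcp bed a,b 54.03114746483694 1.2665878011407972 toolx 37.29971178327536
meas [[296, 67], [291, 205], [223, 206], [216, 67]] corners@86 [[-53.1, 28.8], [55.2, 29.0], [55.6, -29.4], [-53.0, -29.8]]
exp [[222.3, 205.4], [292.2, 204.8], [215.6, 64.0], [297.8, 64.2]]
width px at z 80 [np.float64(79.3), np.float64(73.6), np.float64(68.7)]
width px at z 83 [np.float64(80.4), np.float64(74.6), np.float64(69.5)]
width px at z 86 [np.float64(81.6), np.float64(75.6), np.float64(70.4)]
width px at z 89 [np.float64(82.7), np.float64(76.6), np.float64(71.3)]
width px at z 92 [np.float64(84.0), np.float64(77.6), np.float64(72.2)]
mask width -50 72 82
mask width 0 140 75
mask width 50 200 71
profile y -12 end 1 [(50, [124, 70, 36]), (52, [123, 70, 37]), (54, [123, 70, 37]), (55, [123, 70, 37]), (56, [123, 70, 37]), (57, [70, 49, 37]), (58, [51, 47, 45]), (59, [53, 50, 48]), (61, [54, 52, 49]), (63, [54, 52, 50]), (65, [100, 97, 93]), (68, [110, 106, 102])]
pro
[... 668 characters left out ...]
5]), (57, [66, 63, 61]), (58, [75, 73, 72]), (59, [77, 75, 73]), (61, [76, 74, 72]), (63, [137, 138, 135]), (65, [178, 181, 178]), (68, [178, 182, 178])]
profile y 12 end 1 [(50, [126, 72, 38]), (52, [125, 71, 38]), (54, [125, 73, 39]), (55, [125, 73, 40]), (56, [126, 73, 40]), (57, [96, 60, 38]), (58, [57, 46, 40]), (59, [52, 49, 47]), (61, [55, 53, 50]), (63, [57, 55, 52]), (65, [123, 119, 114]), (68, [111, 107, 103])]
profile y 12 end -1 [(50, [175, 111, 54]), (52, [175, 111, 54]), (54, [141, 108, 90]), (55, [89, 85, 82]), (56, [54, 50, 46]), (57, [53, 49, 45]), (58, [77, 74, 73]), (59, [77, 74, 73]), (61, [78, 76, 74]), (63, [136, 138, 135]), (65, [178, 182, 175]), (68, [178, 181, 174])]
```

The close look settles it. Both end guides show their full 6 mm width beyond the plate's ends, and the plate's width in pixels (82/75/71) matches top height 86 mm all along (81.6/75.6/70.4). The plate lies flat between the guides.

```bash
python3 -c "
from workcell import manip
o=manip.get_obs();print(o['clock'],o['ft_force'],o['grip_width'],manip.hand_in())"
```

```text
the job is handed in; nothing more can be done
34.0167 [ 0.66405385  0.34213512 -0.25784599] 0.9959391294112088 None
```

I pulled the orange plate straight up out of its slot, leaned it on the rest with its lower end at the lip and orange face up, and let go. Then I took it again and laid it flat, orange face up, on the lapping bed. I handed the job in at 34.0 s of the 64 s, with the gripper open and clear of everything.

**Last checks:**
- **Between the guides:** The plate is centred to within about 1.5 mm lengthwise and 0.5 mm across. Both end guides show their full width beyond its ends.
- **Flatness:** The plate's width in the close picture fits a top height of 86 mm along its whole length. An earlier, coarser measurement had one end about 3–4 mm high. I put that down to pixel noise.
- **Other objects:** The green and blue plates and the bottle still show at about their first positions. So does the specimen in the scene camera. The top camera's low-confidence specimen detection (0.36) lay on the bed area and is probably false, so its place is confirmed by one camera only.

**What went wrong on the way:**
- The second grasp first closed on nothing. The picture showed the real fingertips about 30 mm above the reported TCP, so I went deeper and it then held.
- For the same reason the first lift held only the plate's top 10 mm or so; it did not slip.
- The highest force in the readings after each move was about 32 N at the wrist, while seating the plate on the rest. Forces between readings were not recorded.

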